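# Fetch the highlighter from the crowded desk tray

### The job

The highlighter in the wooden desk tray is hemmed in by the clip box, the rubber stamp and the metal camera mount. First clear those three out of the way, standing them upright on the blue sheets, then lay the highlighter in the middle of the white pad, along the pad's length, and only then put the three things back in the tray, upright, each exactly where and as it stood before. Do not disturb the mouse or the eraser lying about.

Things in the scene. Friction and masses are not known exactly. Their poses are not given: they have to be found in the camera images.
- tray: Low wooden desk tray, fixed, 230 (its x) x 200 (its y) x 14 mm; walls 5 mm thick, floor 5 mm above the desk. Origin: centre of the underside, on the desk; z up. The pen lies along its x in the middle; two of the three things stand at y = +50 mm (x = -50 and +50), one at y = -50 (x = 0), within 3 mm; which stands where varies.
- sheets: Flat stack of blue sheets, fixed, 260 (its x) x 180 (its y) x 8 mm, lying on the desk: the side area. Origin: centre of the underside, on the desk; z up, top at 8 mm.
- pad: Flat white writing pad, fixed, 220 (its x, the length) x 160 (its y) x 9 mm, lying on the desk. Origin: centre of the underside, on the desk; z up, top at 9 mm.
- pen: Yellow highlighter pen, lying, 21 (its x) x 118 (its y, its length) x 22 mm, 13 g, does not roll. Origin: centre of the underside; z up. To be fetched; starts with its y along the tray's x. The things beside it leave only about 3 to 16 mm to its flanks.
- clips: Open clear plastic box of paper clips, 50 (its x) x 70 (its y) x 22 mm, 50 g, walls 2 mm; can be gripped across the 50 mm. Origin: centre of the underside; z up. Starts in the tray with its axes along the tray's, within 0.05 rad.
- stamp: Rubber stamp, red-brown, with a turned upright handle: foot 24 (its x) x 52 (its y) x 12 mm, round handle of at most 28 mm diameter on the same axis, 74 mm high in all, 60 g; can be gripped by the top of the handle. Origin: centre of the underside; z up. Starts in the tray with its axes along the tray's, within 0.05 rad.
- mount: Aluminium camera mount: square plate 66 x 66 x 10 mm with a round step (38 mm diameter, up to 16 mm) and on it a round boss (20 mm diameter, up to 26 mm) in its centre, 120 g; can be gripped by the boss or across the plate. Origin: centre of the underside; z up. Starts in the tray with its axes along the tray's, within 0.05 rad.
- mouse: Black computer mouse, 100 x 56 x 37 mm, a bystander behind the work on the right. Origin: centre of the underside.
- eraser: Blue and white eraser, 19 x 42 x 12 mm, a bystander behind the work, in the middle. Origin: centre of the underside.
There are look-alikes about, which are no part of the job. What is shaped like the mount but yellow is not meant.

How it is judged:
By the outcome, as a careful person would: the job done as asked, in the order asked, and still so for the second after the job is handed in, with the robot touching nothing.
It also fails if it takes over 144 s, if anything falls off the work surface, if the arm or the gripper's body presses on something with over 40 N, if the wrist force passes 120 N, or if a joint passes its speed limit or range.

### The arm

A 6-joint arm with a two-finger parallel gripper is mounted at the origin on a cart in front of the work surface, level with it; the furniture and walls round the work are solid. World frame = base frame: x ahead of the robot, y to its left, z up, the work surface at z = 0. Lengths are in m, angles in rad, forces in N, time in s.
With the tool pointing down it reaches from about 0.375 to 0.975 m from the base axis. Payload 3.8 kg.
Tool frame: the origin (TCP) lies on the mounting face of the last link; the fingertips stand 173 mm ahead of it and the grasp point (between the pads) lies 155 mm ahead of it (bot.hold_point_z is the distance from the TCP to the grasp point, in m); z points along the fingers, y is the line along which they close (so a half turn about z gives the same grasp; the last joint's range is limited). The gripper opens to 85 mm and grips with 20 to 120 N. Pads are 22 mm wide; open, the fingers measure 114 mm over their backs; the gripper's body (76 mm by 85 mm) begins 54 mm behind the grasp point. The pads swing forward as they close: fully open they stand 13 mm farther back than shut.
Start: joints at [1.234, 0.264, 1.604, -0, 1.274, -0.037], TCP at [0.199, 0.645, 0.405] pointing down, gripper open.
Joint ranges: [-2.63, 2.63], [-0.94, 2.18], [0.31, 2.57], [-1.31, 4.45], [0, 2.66], [-2.55, 2.55]. Speed limits (rad/s): [2.57, 2.57, 3.14, 3.14, 3.14, 3.14].

### API

Orientations are given as a rotation vector (axis times angle).
In Python, from workcell import bot, optics gives the robot as it stands.
- The arm moves only by the shell command python3 -m jog 'ROWS' [OPENING] [FORCE]. ROWS is JSON, a list of rows, each an object of numbers: "dx", "dy", "dz": the shift along the tool's x, y, z in mm; "ax", "ay", "az": the turn, a rotation vector about the tool's x, y, z in degrees. A call has 1 to 20 rows; each row shifts and turns the commanded pose from where the row before left it, along the tool's axes as they then stand; what a row does not reach is not made up. A row lasts 1/12 s, in which the tool goes at most 41.7 mm and 7.16 degrees, less where a joint would pass 70% of its speed; a pose out of reach is approached as far as the arm can. A call with a gripper value outside its range is refused whole. OPENING is the opening, from 0 (shut) to 1 (fully open), set as the call begins (- or left out, the last holds). The fingers move at their own pace and stop on an object; FORCE is the grip in N (left out, the last holds). Time passes only in rows, so rows that do not move let the fingers close. It gives the time, the measured TCP pose, the force, the opening and the grip force at its end, in the units of the state.
- bot.read_state(): the state, without advancing time (a new reading comes with each control period).
- optics.read_camera(name): name is "side" or "top"; returns a dict with "img" (400x640x3 uint8, red, green, blue), "vertical_fov" (degrees; the focal length in pixels is half the picture's height over the tangent of half this angle, whatever the lens; pixels are square), "cx", "cy" (the principal point, pixels), "R" (3x3) and "t" (3): a world point X has camera coordinates R X + t. Camera axes: x right, y down, z forward; pixel columns grow to the right and rows downward; lengths in m; the calibration is good to about 2 mm. A picture is of the moment at which its call begins. There is no depth.
- bot.finish_job(): hands the job in; it is judged then, once.
The state is a dict: "time": time; "q": joint angles; "joint_vel": joint speeds; "joint_torque": joint torques, N m; "tool_pos": TCP position; "tcp_rot": TCP orientation; "wrist_force": force on the tool from outside, world axes, zero at the start; "torque": the same for the moment, N m; "width": opening from 0.0 (shut) to 1.0 (fully open); "grip_force": force on a finger pad.
Only numpy, scipy, OpenCV 4.12 (cv2) and the standard library are available. Lean on these libraries where they do the work, as an engineer would, in place of code of your own. Each camera call takes 0.05 s, during which the arm holds its last target. There are 200 camera calls.

## Working session

There is one attempt and no reset: what is moved stays moved. The work goes in short steps, Python scripts to look and compute and a shell command to move; the robot and the scene stay as the last step left them, time stands still between calls to the robot, and variables do not carry over. Pictures are saved under pics/ and viewed, at most 14 in all, crops included, and the job is handed in when it is done.

```bash
ls; mkdir -p pics
python3 - <<'E'
from workcell import bot, optics
import cv2, numpy as np
print(bot.read_state(), bot.hold_point_z)
for n in("top","side"):
    c=optics.read_camera(n); cv2.imwrite(f"pics/{n}0.png",c["img"][:,:,::-1]); print(n,{k:c[k] for k in c if k!="img"})
E
```

```text
pics
{'time': 0.0, 'q': array([ 1.23410494e+00,  2.64743550e-01,  1.60542094e+00, -9.67057378e-07,
        1.27367455e+00, -3.69269694e-02]), 'joint_vel': array([ 0.00037599,  0.00066374, -0.00144507, -0.00078583,  0.00067682,
       -0.00055552]), 'joint_torque': array([-1.28837371e-03, -5.15119600e+01, -3.67314398e+01, -4.69263796e-04,
        1.31767098e-02, -3.57727254e-05]), 'tool_pos': array([0.19922557, 0.64455613, 0.4033427 ]), 'tcp_rot': array([-0.46904495, -3.10595777,  0.00346704]), 'wrist_force': array([-0.29190108, -0.97583362,  0.37999972]), 'torque': array([0.03882258, 0.01154283, 0.02437731]), 'grip_force': 0.0, 'width': 0.9965818884092569} 0.1547
top {'vertical_fov': 44.53236166026805, 'cx': 317.2809318562451, 'cy': 197.48690169381075, 'R': array([[ 0.0092701 , -0.99992707,  0.00774064],
       [-0.99771557, -0.00976706, -0.06684496],
       [ 0.06691569, -0.00710329, -0.99773335]]), 't': array([-0.03702439,  0.54708718,  1.43612233])}
side {'vertical_fov': 43.29638497383507, 'cx': 321.17913699304205, 'cy': 202.7124521210905, 'R': array([[ 0.93752062, -0.34786992, -0.00645071],
       [-0.22568331, -0.5939039 , -0.7722339 ],
       [ 0.26480584,  0.72544103, -0.63530558]]), 't': array([-0.5376974 ,  0.12293987,  1.20555692])}
```

View pics/top0.png

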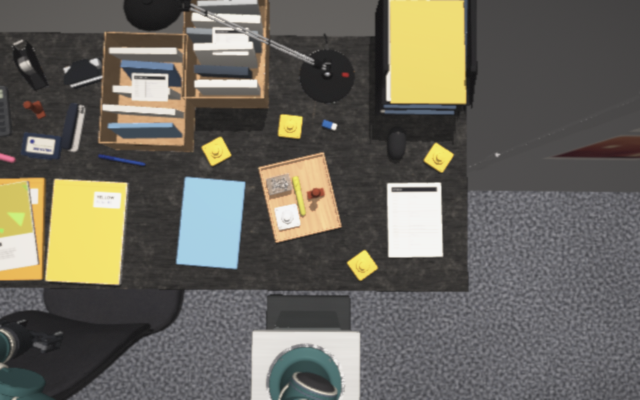

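View pics/side0.png

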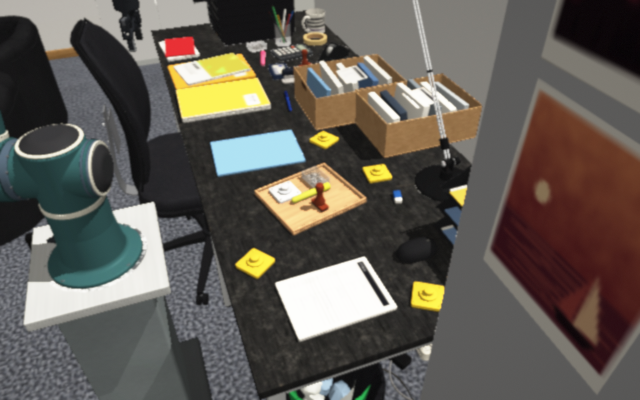

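The top view shows the tray at (300,197), sheets at (211,222) and pad at (414,220).
- **Mount:** the silver one in the tray at (288,216). The yellow look-alikes at (216,151), (290,126), (438,157) and (362,265) are not meant.
- **Stamp:** (316,194). The red thing at (35,108) is not it.
- **Pen:** yellow, at (300,196). The blue (122,160) and pink (5,157) pens are not it.
- **Clips:** (279,186).

Next I check these choices in one close crop.

```bash
cat > h.py <<'E'
import cv2, numpy as np
from workcell import bot, optics
def cam(n): 
    c=optics.read_camera(n); c["f"]=200/np.tan(np.radians(c["vertical_fov"]/2)); c["hsv"]=cv2.cvtColor(c["img"],cv2.COLOR_RGB2HSV); return c
def ray(c,uv):
    uv=np.atleast_2d(uv).astype(float)
    d=np.c_[(uv[:,0]-c["cx"])/c["f"],(uv[:,1]-c["cy"])/c["f"],np.ones(len(uv))]@c["R"]
    return -c["R"].T@c["t"],d
def onz(c,uv,z):
    o,d=ray(c,uv); return (o+d*((z-o[2])/d[:,2])[:,None])[:,:2]
def pix(c,X):
    p=np.atleast_2d(X)@c["R"].T+c["t"]; return p[:,:2]/p[:,2:]*c["f"]+[c["cx"],c["cy"]]
def mask(c,lo,hi,box):
    m=cv2.inRange(c["hsv"],np.array(lo),np.array(hi)); k=np.zeros_like(m); x0,y0,x1,y1=box; k[y0:y1,x0:x1]=m[y0:y1,x0:x1]; return k
def big(m):
    cs,_=cv2.findContours(m,cv2.RETR_EXTERNAL,cv2.CHAIN_APPROX_NONE); return max(cs,key=cv2.contourArea)[:,0]
def rect(c,m,z):
    p=onz(c,big(m),z); (x,y),(w,h),a=cv2.minAreaRect((p*1000).astype(np.float32)); return np.round([x,y,w,h,a],1)
E
python3 - <<'E'
from h import *
t=cam("top"); s=cam("side")
for n,lo,hi,box,boxs,z in(("sheets",(95,60,120),(115,255,255),(170,170,250,275),(200,120,310,180),.008),("pad",(0,0,150),(180,40,255),(380,175,450,265),(265,250,400,340),.009),("tray",(5,40,90),(28,255,255),(255,150,345,245),(250,160,370,235),.014)):
    for c,b in((t,box),(s,boxs)): print(n,rect(c,mask(c,lo,hi,b),z))
a=t["img"][145:250,250:350]; b=s["img"][155:240,245:375]
a=cv2.resize(a,(500,525),interpolation=cv2.INTER_CUBIC); b=cv2.resize(b,None,fx=2.3,fy=2.3,interpolation=cv2.INTER_CUBIC)
o=np.zeros((525,800,3),np.uint8); o[:,:500]=a; o[:b.shape[0],500:500+b.shape[1]]=b[:,:300]
cv2.imwrite("pics/crop0.png",o[:,:,::-1])
E
```

```text
sheets [471.3 286.2 183.6 262.8  85.8]
sheets [468.9 284.  192.9 262.9  85.7]
pad [ 485.3 -322.8  223.5  164.     1.1]
pad [ 483.9 -324.2  222.9  166.8    1.1]
tray [550.   21.6 235.1 206.1  13.9]
tray [547.5  15.9 240.3 219.   13.9]
```

View pics/crop0.png

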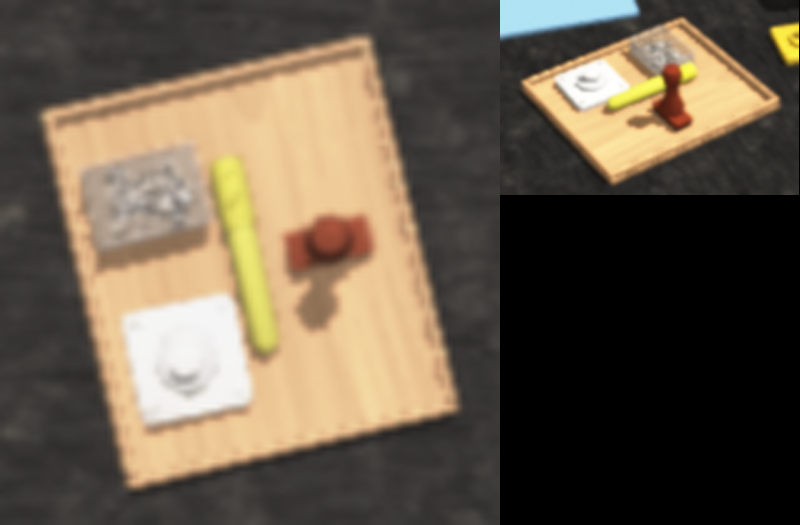

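The crop confirms the choices: silver mount lower left, clips upper left, yellow pen in the middle, red-brown stamp on the right. Next I measure these poses and the places to set things.

Run:
```python
from h import *
t=cam("top"); s=cam("side")
for n,lo,hi,b,bs,z in(("mount",(0,0,185),(180,25,255),(270,200,302,234),(270,178,302,202),.015),("pen",(26,110,90),(34,255,255),(285,170,312,220),(285,178,335,205),.016),
 ("clips",(0,0,60),(180,52,235),(262,172,294,201),(295,160,335,188),.027),("stampfoot",(0,120,50),(7,255,200),(303,180,330,202),(305,190,335,216),.017),("knob",(0,120,50),(7,255,200),(303,180,330,202),(313,180,332,193),.067)):
  for c,bb in((t,b),(s,bs)):
    m=mask(c,lo,hi,bb); r=rect(c,m,z); e=(r[:2]-[550,21.6]); a=np.radians(13.9); T=np.array([[np.cos(a),np.sin(a)],[-np.sin(a),np.cos(a)]])@e
    print(n,r,"trayxy",T.round(1),cv2.contourArea(big(m)))
m=mask(t,(0,120,50),(7,255,200),(303,180,330,202)); print("\n".join("".join(".#"[v>0] for v in r) for r in m[183:202,304:328])); 
m=mask(t,(0,0,60),(180,52,235),(262,172,294,201)); print("\n".join("".join(".#"[v>0] for v in r) for r in m[172:201,262:296]))
```

```text
mount [490.7  57.9  65.4  65.4  12.8] trayxy [-48.8  49.5] 441.0
mount [487.7  55.2  66.6  71.4  12.6] trayxy [-52.4  47.6] 351.0
pen [553.3  24.6 114.4  17.   11.9] trayxy [3.9 2.1] 154.5
pen [531.2  19.1  78.9  25.3  14.6] trayxy [-18.9   2.1] 126.0
clips [585.   83.4  45.6  64.5  12. ] trayxy [48.8 51.6] 266.5
clips [576.6  65.2  45.   51.3  10.3] trayxy [36.3 35.9] 138.5
stampfoot [562.2 -24.9  21.9  44.8  10.9] trayxy [  0.7 -48.1] 79.5
stampfoot [559.7 -15.6  84.4  30.3  80.5] trayxy [  0.5 -38.4] 114.0
knob [558.4 -24.8  21.2  43.3  10.9] trayxy [ -3.  -47.1] 79.5
knob [557.  -25.9  37.7  12.9  69.7] trayxy [ -4.6 -47.8] 32.5Traceback (most recent call last):
  File "<stdin>", line 8, in <module>
  File "<stdin>", line 8, in <genexpr>
  File "<stdin>", line 8, in <genexpr>
TypeError: string indices must be integers, not 'numpy.bool'
```

```bash
cat >> h.py <<'E'
from scipy.spatial.transform import Rotation as Ro
def plan(x,y,z,phi):
    s=bot.read_state(); R=Ro.from_rotvec(s["tcp_rot"]).as_matrix(); p=np.degrees(np.arctan2(R[1,1],R[0,1]))
    az=(p-phi+180)%360-180; f=np.radians(phi); d=np.array([x,y,z])-s["tool_pos"]*1000
    print("t %.1f pos %s phi %.1f tilt %s | az %.1f then dx %.1f dy %.1f dz %.1f"%(s["time"],(s["tool_pos"]*1000).round(1),p,R[:2,2].round(3),az,-np.sin(f)*d[0]+np.cos(f)*d[1],np.cos(f)*d[0]+np.sin(f)*d[1],-d[2]))
E
python3 -c "
from h import *
plan(490.7,57.9,300,12.8)"
```

```text
t 0.3 pos [199.3 644.8 404.2] phi 72.8 tilt [-0.    -0.001] | az 60.0 then dx -636.9 dy 154.1 dz 104.2
```

```bash
python3 -m jog '[{"az":6,"dz":6},{"az":6,"dz":6},{"az":6,"dz":6},{"az":6,"dz":6},{"az":6,"dz":6},{"az":6,"dz":6},{"az":6,"dz":6},{"az":6,"dz":6},{"az":6,"dz":6},{"az":6,"dz":6}]' 0.6 40
python3 -m jog '[{"dx":-20,"dy":5},{"dx":-34,"dy":8},{"dx":-34,"dy":8},{"dx":-34,"dy":8},{"dx":-34,"dy":8},{"dx":-34,"dy":8},{"dx":-34,"dy":8},{"dx":-34,"dy":8},{"dx":-34,"dy":8},{"dx":-34,"dy":8},{"dx":-34,"dy":8},{"dx":-34,"dy":8},{"dx":-34,"dy":8},{"dx":-34,"dy":8},{"dx":-34,"dy":8},{"dx":-34,"dy":8},{"dx":-34,"dy":8},{"dx":-34,"dy":8},{"dx":-34,"dy":8},{"dx":-34,"dy":8}]'
python3 -c "
from h import *
plan(490.7,57.9,195,12.8)"
```

```text
t 0.3 pos [199.3 644.8 404.2] phi 72.8 tilt [-0.    -0.001] | az 60.0 then dx -636.9 dy 154.1 dz 209.2invalid input
invalid input
```

```bash
python3 -m jog '[{"dx":0,"dy":0,"dz":6,"ax":0,"ay":0,"az":6}]' 0.6 40;  python3 -m jog '[{"dz":6,"az":6}]'; python3 -m jog '[{"dz":6.0,"az":6.0}]' 0.6 40; python3 -c "
from h import *
plan(490.7,57.9,195,12.8)"
```

```text
time: 0.38
tool_pos: [0.1994, 0.6452, 0.3999]
tcp_rot: [0.632, 3.077, 0.003]
wrist_force: [1.0, -0.4, -0.1]
width: 0.886
grip_force: 0.0
t 0.4 pos [199.4 645.2 399.9] phi 66.8 tilt [0.001 0.002] | az 54.0 then dx -637.3 dy 153.9 dz 204.9invalid input
invalid input
```

```bash
python3 -m jog '[{"dx":0,"dy":0,"dz":6,"ax":0,"ay":0,"az":6},{"dx":0,"dy":0,"dz":6,"ax":0,"ay":0,"az":6},{"dx":0,"dy":0,"dz":6,"ax":0,"ay":0,"az":6},{"dx":0,"dy":0,"dz":6,"ax":0,"ay":0,"az":6},{"dx":0,"dy":0,"dz":6,"ax":0,"ay":0,"az":6},{"dx":0,"dy":0,"dz":6,"ax":0,"ay":0,"az":6},{"dx":0,"dy":0,"dz":6,"ax":0,"ay":0,"az":6},{"dx":0,"dy":0,"dz":6,"ax":0,"ay":0,"az":6},{"dx":0,"dy":0,"dz":6,"ax":0,"ay":0,"az":6}]'
python3 -m jog '[{"dx":-20,"dy":5,"dz":0,"ax":0,"ay":0,"az":0},{"dx":-36,"dy":8.7,"dz":0,"ax":0,"ay":0,"az":0},{"dx":-36,"dy":8.7,"dz":0,"ax":0,"ay":0,"az":0},{"dx":-36,"dy":8.7,"dz":0,"ax":0,"ay":0,"az":0},{"dx":-36,"dy":8.7,"dz":0,"ax":0,"ay":0,"az":0},{"dx":-36,"dy":8.7,"dz":0,"ax":0,"ay":0,"az":0},{"dx":-36,"dy":8.7,"dz":0,"ax":0,"ay":0,"az":0},{"dx":-36,"dy":8.7,"dz":0,"ax":0,"ay":0,"az":0},{"dx":-36,"dy":8.7,"dz":0,"ax":0,"ay":0,"az":0},{"dx":-36,"dy":8.7,"dz":0,"ax":0,"ay":0,"az":0},{"dx":-36,"dy":8.7,"dz":0,"ax":0,"ay":0,"az":0},{"dx":-36,"dy":8.7,"dz":0,"ax":0,"ay":0,"az":0},{"dx":-36,"dy":8.7,"dz":0,"ax":0,"ay":0,"az":0},{"dx":-36,"dy":8.7,"dz":0,"ax":0,"ay":0,"az":0},{"dx":-36,"dy":8.7,"dz":0,"ax":0,"ay":0,"az":0},{"dx":-36,"dy":8.7,"dz":0,"ax":0,"ay":0,"az":0},{"dx":-36,"dy":8.7,"dz":0,"ax":0,"ay":0,"az":0},{"dx":-36,"dy":8.7,"dz":0,"ax":0,"ay":0,"az":0},{"dx":0,"dy":0,"dz":0,"ax":0,"ay":0,"az":0}]'
python3 -c "
from h import *
plan(490.7,57.9,195,12.8)"
```

```text
time: 1.13
tool_pos: [0.1993, 0.6449, 0.3443]
tcp_rot: [1.966, 2.45, -0.0]
wrist_force: [0.0, -0.4, -0.6]
width: 0.599
grip_force: 0.0
time: 2.72
tool_pos: [0.491, 0.0579, 0.3454]
tcp_rot: [1.963, 2.448, -0.0]
wrist_force: [0.1, 0.4, -0.9]
width: 0.598
grip_force: 0.0
t 2.7 pos [491.   57.9 345.4] phi 12.5 tilt [ 0.003 -0.003] | az -0.3 then dx 0.1 dy -0.3 dz 150.4
```

```bash
python3 -m jog '[{"dx":0,"dy":0,"dz":30,"ax":0,"ay":0,"az":0},{"dx":0,"dy":0,"dz":35,"ax":0,"ay":0,"az":0},{"dx":0,"dy":0,"dz":35,"ax":0,"ay":0,"az":0},{"dx":0,"dy":0,"dz":25,"ax":0,"ay":0,"az":0},{"dx":0,"dy":0,"dz":15,"ax":0,"ay":0,"az":0},{"dx":0,"dy":0,"dz":10,"ax":0,"ay":0,"az":0},{"dx":0,"dy":0,"dz":0,"ax":0,"ay":0,"az":0}]'
python3 -c "
from h import *
plan(490.7,57.9,195,12.8)
c=cam('side'); cv2.imwrite('pics/s1.png',cv2.resize(c['img'][140:250,220:380],None,fx=4,fy=4,interpolation=2)[:,:,::-1])"
```

```text
time: 3.3
tool_pos: [0.4873, 0.0627, 0.1925]
tcp_rot: [-1.957, -2.453, 0.005]
wrist_force: [0.5, -0.1, -0.6]
width: 0.601
grip_force: 0.0
t 3.3 pos [487.3  62.7 192.5] phi 12.8 tilt [-0.005 -0.   ] | az 0.0 then dx -5.5 dy 2.2 dz -2.5
```

View pics/s1.png

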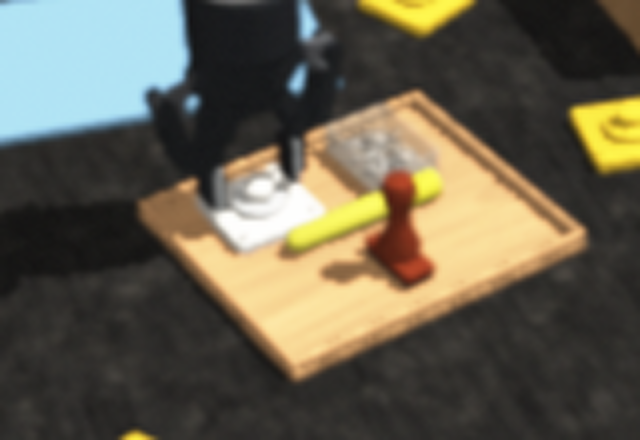

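```bash
python3 -m jog '[{"dx":0,"dy":0,"dz":0,"ax":0,"ay":0,"az":0}]' >/dev/null
python3 -c "
from h import *
plan(490.7,57.9,195,12.8)"
```

```text
t 3.4 pos [489.4  62.8 195.7] phi 12.8 tilt [0.002 0.   ] | az 0.0 then dx -5.1 dy 0.2 dz 0.7
```

```bash
python3 -m jog '[{"dx":-5,"dy":0,"dz":0.5,"ax":0,"ay":0,"az":0},{"dx":0,"dy":0,"dz":0,"ax":0,"ay":0,"az":0},{"dx":0,"dy":0,"dz":0,"ax":0,"ay":0,"az":0}]' >/dev/null
python3 -c "
from h import *
plan(490.7,57.9,195,12.8)"
python3 -m jog '[{"dx":0,"dy":0,"dz":0,"ax":0,"ay":0,"az":0},{"dx":0,"dy":0,"dz":0,"ax":0,"ay":0,"az":0},{"dx":0,"dy":0,"dz":0,"ax":0,"ay":0,"az":0},{"dx":0,"dy":0,"dz":0,"ax":0,"ay":0,"az":0},{"dx":0,"dy":0,"dz":0,"ax":0,"ay":0,"az":0},{"dx":0,"dy":0,"dz":0,"ax":0,"ay":0,"az":0},{"dx":0,"dy":0,"dz":0,"ax":0,"ay":0,"az":0},{"dx":0,"dy":0,"dz":0,"ax":0,"ay":0,"az":0}]' 0 40
python3 -c "
from h import *
plan(392,292,265,12.8)"
```

```text
t 3.7 pos [490.6  57.5 195.4] phi 12.8 tilt [0.003 0.   ] | az -0.0 then dx 0.4 dy 0.2 dz 0.4
time: 4.35
tool_pos: [0.49, 0.0577, 0.1949]
tcp_rot: [1.959, 2.455, 0.0]
wrist_force: [-1.4, -1.5, 5.4]
width: 0.205
grip_force: 40.0
t 4.3 pos [490.   57.7 194.9] phi 12.8 tilt [ 0. -0.] | az 0.0 then dx 250.2 dy -43.7 dz -70.1
```

```bash
python3 -m jog '[{"dx":0,"dy":0,"dz":-10,"ax":0,"ay":0,"az":0},{"dx":0,"dy":0,"dz":-20,"ax":0,"ay":0,"az":0},{"dx":0,"dy":0,"dz":-20,"ax":0,"ay":0,"az":0},{"dx":10,"dy":-2,"dz":-10,"ax":0,"ay":0,"az":0},{"dx":30,"dy":-5,"dz":0,"ax":0,"ay":0,"az":0},{"dx":35,"dy":-6,"dz":0,"ax":0,"ay":0,"az":0},{"dx":35,"dy":-6,"dz":0,"ax":0,"ay":0,"az":0},{"dx":35,"dy":-6,"dz":0,"ax":0,"ay":0,"az":0},{"dx":35,"dy":-6,"dz":0,"ax":0,"ay":0,"az":0},{"dx":35,"dy":-6,"dz":0,"ax":0,"ay":0,"az":0},{"dx":25,"dy":-5,"dz":0,"ax":0,"ay":0,"az":0},{"dx":10,"dy":-2,"dz":0,"ax":0,"ay":0,"az":0},{"dx":0,"dy":0,"dz":10,"ax":0,"ay":0,"az":0},{"dx":0,"dy":0,"dz":20,"ax":0,"ay":0,"az":0},{"dx":0,"dy":0,"dz":0,"ax":0,"ay":0,"az":0},{"dx":0,"dy":0,"dz":0,"ax":0,"ay":0,"az":0},{"dx":0,"dy":0,"dz":0,"ax":0,"ay":0,"az":0}]'
python3 -c "
from h import *
plan(392,292,198,12.8)"
```

```text
time: 5.77
tool_pos: [0.3916, 0.2909, 0.224]
tcp_rot: [-1.961, -2.454, 0.002]
wrist_force: [0.1, 0.0, -1.4]
width: 0.205
grip_force: 39.7
t 5.8 pos [391.6 290.9 224. ] phi 12.8 tilt [-0.001 -0.001] | az -0.0 then dx 1.0 dy 0.6 dz 26.0
```

```bash
python3 -m jog '[{"dx":1,"dy":0,"dz":10,"ax":0,"ay":0,"az":0},{"dx":0,"dy":0,"dz":7,"ax":0,"ay":0,"az":0},{"dx":0,"dy":0,"dz":4,"ax":0,"ay":0,"az":0},{"dx":0,"dy":0,"dz":2,"ax":0,"ay":0,"az":0},{"dx":0,"dy":0,"dz":2,"ax":0,"ay":0,"az":0},{"dx":0,"dy":0,"dz":0,"ax":0,"ay":0,"az":0},{"dx":0,"dy":0,"dz":0,"ax":0,"ay":0,"az":0}]'
python3 -m jog '[{"dx":0,"dy":0,"dz":0,"ax":0,"ay":0,"az":0},{"dx":0,"dy":0,"dz":0,"ax":0,"ay":0,"az":0},{"dx":0,"dy":0,"dz":0,"ax":0,"ay":0,"az":0},{"dx":0,"dy":0,"dz":0,"ax":0,"ay":0,"az":0},{"dx":0,"dy":0,"dz":0,"ax":0,"ay":0,"az":0}]' 0.55
python3 -c "
from h import *
plan(585,83.4,300,12.2)"
```

```text
time: 6.35
tool_pos: [0.3912, 0.2927, 0.1992]
tcp_rot: [-1.959, -2.456, 0.0]
wrist_force: [0.1, -0.0, -1.1]
width: 0.207
grip_force: 39.7
time: 6.77
tool_pos: [0.3913, 0.2928, 0.1994]
tcp_rot: [1.959, 2.456, 0.001]
wrist_force: [-0.1, -0.9, -0.4]
width: 0.551
grip_force: 0.0
t 6.8 pos [391.3 292.8 199.4] phi 12.8 tilt [0. 0.] | az 0.6 then dx -245.6 dy 145.1 dz -100.6
```

```bash
python3 -m jog '[{"dx":0,"dy":0,"dz":-20,"ax":0,"ay":0,"az":0},{"dx":0,"dy":0,"dz":-30,"ax":0,"ay":0,"az":0.6},{"dx":-15,"dy":10,"dz":-10,"ax":0,"ay":0,"az":0},{"dx":-30,"dy":18,"dz":0,"ax":0,"ay":0,"az":0},{"dx":-30,"dy":18,"dz":0,"ax":0,"ay":0,"az":0},{"dx":-30,"dy":18,"dz":0,"ax":0,"ay":0,"az":0},{"dx":-30,"dy":18,"dz":0,"ax":0,"ay":0,"az":0},{"dx":-30,"dy":18,"dz":0,"ax":0,"ay":0,"az":0},{"dx":-30,"dy":18,"dz":0,"ax":0,"ay":0,"az":0},{"dx":-30,"dy":17,"dz":0,"ax":0,"ay":0,"az":0},{"dx":-20,"dy":10,"dz":0,"ax":0,"ay":0,"az":0},{"dx":0,"dy":0,"dz":20,"ax":0,"ay":0,"az":0},{"dx":0,"dy":0,"dz":20,"ax":0,"ay":0,"az":0},{"dx":0,"dy":0,"dz":0,"ax":0,"ay":0,"az":0},{"dx":0,"dy":0,"dz":0,"ax":0,"ay":0,"az":0},{"dx":0,"dy":0,"dz":0,"ax":0,"ay":0,"az":0}]' 0.8
python3 -c "
from h import *
plan(585,83.4,184,12.2)
c=cam('side'); cv2.imwrite('pics/s2.png',cv2.resize(c['img'][120:250,200:380],None,fx=4,fy=4,interpolation=2)[:,:,::-1])"
```

```text
time: 8.1
tool_pos: [0.5849, 0.0842, 0.2197]
tcp_rot: [1.972, 2.446, 0.0]
wrist_force: [0.1, -0.1, -0.3]
width: 0.801
grip_force: 0.0
t 8.1 pos [584.9  84.2 219.7] phi 12.2 tilt [0. 0.] | az 0.0 then dx -0.8 dy -0.0 dz 35.7
```

View pics/s2.png

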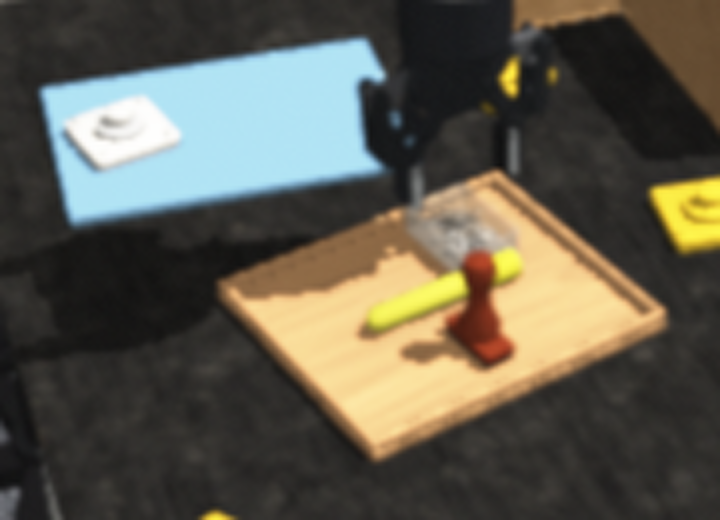

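```bash
python3 -m jog '[{"dx":-1,"dy":0,"dz":15,"ax":0,"ay":0,"az":0},{"dx":0,"dy":0,"dz":15,"ax":0,"ay":0,"az":0},{"dx":0,"dy":0,"dz":7,"ax":0,"ay":0,"az":0},{"dx":0,"dy":0,"dz":0,"ax":0,"ay":0,"az":0},{"dx":0,"dy":0,"dz":0,"ax":0,"ay":0,"az":0}]'
python3 -m jog '[{"dx":0,"dy":0,"dz":0,"ax":0,"ay":0,"az":0},{"dx":0,"dy":0,"dz":0,"ax":0,"ay":0,"az":0},{"dx":0,"dy":0,"dz":0,"ax":0,"ay":0,"az":0},{"dx":0,"dy":0,"dz":0,"ax":0,"ay":0,"az":0},{"dx":0,"dy":0,"dz":0,"ax":0,"ay":0,"az":0},{"dx":0,"dy":0,"dz":0,"ax":0,"ay":0,"az":0}]' 0 25
python3 -c "
from h import *
plan(552,280,255,12.2)"
```

```text
time: 8.57
tool_pos: [0.5851, 0.0832, 0.1827]
tcp_rot: [1.972, 2.446, 0.0]
wrist_force: [-0.1, 0.3, -0.2]
width: 0.802
grip_force: 0.0
time: 9.07
tool_pos: [0.5859, 0.0831, 0.1836]
tcp_rot: [1.971, 2.444, 0.003]
wrist_force: [0.7, 0.3, 6.1]
width: 0.577
grip_force: 26.9
t 9.1 pos [585.9  83.1 183.6] phi 12.2 tilt [0.003 0.   ] | az 0.0 then dx 199.6 dy 8.5 dz -71.4
```

```bash
python3 -m jog '[{"dx":0,"dy":0,"dz":-10,"ax":0,"ay":0,"az":0},{"dx":0,"dy":0,"dz":-20,"ax":0,"ay":0,"az":0},{"dx":0,"dy":0,"dz":-20,"ax":0,"ay":0,"az":0},{"dx":20,"dy":0,"dz":0,"ax":0,"ay":0,"az":0},{"dx":30,"dy":1,"dz":0,"ax":0,"ay":0,"az":0},{"dx":35,"dy":2,"dz":0,"ax":0,"ay":0,"az":0},{"dx":35,"dy":2,"dz":0,"ax":0,"ay":0,"az":0},{"dx":35,"dy":2,"dz":0,"ax":0,"ay":0,"az":0},{"dx":25,"dy":1,"dz":0,"ax":0,"ay":0,"az":0},{"dx":20,"dy":0,"dz":0,"ax":0,"ay":0,"az":0},{"dx":0,"dy":0,"dz":20,"ax":0,"ay":0,"az":0},{"dx":0,"dy":0,"dz":0,"ax":0,"ay":0,"az":0},{"dx":0,"dy":0,"dz":0,"ax":0,"ay":0,"az":0},{"dx":0,"dy":0,"dz":0,"ax":0,"ay":0,"az":0}]'
python3 -c "
from h import *
plan(552,280,186.8,12.2)"
```

```text
time: 10.23
tool_pos: [0.5503, 0.2795, 0.2122]
tcp_rot: [-1.973, -2.445, 0.002]
wrist_force: [0.1, 0.3, -0.1]
width: 0.581
grip_force: 26.2
t 10.2 pos [550.3 279.5 212.2] phi 12.2 tilt [-0.001 -0.001] | az -0.0 then dx 0.1 dy 1.8 dz 25.4
```

```bash
python3 -m jog '[{"dx":0,"dy":0,"dz":10,"ax":0,"ay":0,"az":0},{"dx":0,"dy":0,"dz":8,"ax":0,"ay":0,"az":0},{"dx":0,"dy":0,"dz":4,"ax":0,"ay":0,"az":0},{"dx":0,"dy":0,"dz":2,"ax":0,"ay":0,"az":0},{"dx":0,"dy":0,"dz":1,"ax":0,"ay":0,"az":0},{"dx":0,"dy":0,"dz":0,"ax":0,"ay":0,"az":0},{"dx":0,"dy":0,"dz":0,"ax":0,"ay":0,"az":0}]'
python3 -m jog '[{"dx":0,"dy":0,"dz":0,"ax":0,"ay":0,"az":0},{"dx":0,"dy":0,"dz":0,"ax":0,"ay":0,"az":0},{"dx":0,"dy":0,"dz":0,"ax":0,"ay":0,"az":0},{"dx":0,"dy":0,"dz":0,"ax":0,"ay":0,"az":0}]' 0.8
python3 -c "
from h import *
plan(561,-25,300,12)"
```

```text
time: 10.82
tool_pos: [0.5507, 0.2801, 0.1873]
tcp_rot: [1.972, 2.445, 0.001]
wrist_force: [-0.2, 0.7, -0.8]
width: 0.576
grip_force: 26.2
time: 11.15
tool_pos: [0.5506, 0.2802, 0.1874]
tcp_rot: [1.972, 2.445, 0.001]
wrist_force: [-0.2, -0.3, 0.2]
width: 0.801
grip_force: 0.0
t 11.2 pos [550.6 280.2 187.4] phi 12.2 tilt [0. 0.] | az 0.2 then dx -300.7 dy -53.3 dz -112.6
```

```bash
python3 -m jog '[{"dx":0,"dy":0,"dz":-20,"ax":0,"ay":0,"az":0},{"dx":0,"dy":0,"dz":-35,"ax":0,"ay":0,"az":0},{"dx":0,"dy":0,"dz":-35,"ax":0,"ay":0,"az":0},{"dx":-15,"dy":-3,"dz":-20,"ax":0,"ay":0,"az":0},{"dx":-35,"dy":-6,"dz":0,"ax":0,"ay":0,"az":0},{"dx":-35,"dy":-6,"dz":0,"ax":0,"ay":0,"az":0},{"dx":-35,"dy":-6,"dz":0,"ax":0,"ay":0,"az":0},{"dx":-35,"dy":-6,"dz":0,"ax":0,"ay":0,"az":0},{"dx":-35,"dy":-6,"dz":0,"ax":0,"ay":0,"az":0},{"dx":-35,"dy":-6,"dz":0,"ax":0,"ay":0,"az":0},{"dx":-35,"dy":-6,"dz":0,"ax":0,"ay":0,"az":0},{"dx":-25,"dy":-5,"dz":0,"ax":0,"ay":0,"az":0},{"dx":-15,"dy":-3,"dz":0,"ax":0,"ay":0,"az":0},{"dx":0,"dy":0,"dz":0,"ax":0,"ay":0,"az":0},{"dx":0,"dy":0,"dz":0,"ax":0,"ay":0,"az":0},{"dx":0,"dy":0,"dz":0,"ax":0,"ay":0,"az":0}]' 0.6 30
python3 -c "
from h import *
plan(560,-25,222,12.2)
c=cam('side'); cv2.imwrite('pics/s3.png',cv2.resize(c['img'][120:250,200:380],None,fx=4,fy=4,interpolation=2)[:,:,::-1])"
```

```text
time: 12.48
tool_pos: [0.5621, -0.0238, 0.2972]
tcp_rot: [-1.972, -2.445, -0.001]
wrist_force: [0.1, -0.7, 0.5]
width: 0.597
grip_force: 0.0
t 12.5 pos [562.1 -23.8 297.2] phi 12.2 tilt [0. 0.] | az 0.0 then dx -0.7 dy -2.3 dz 75.2
```

View pics/s3.png

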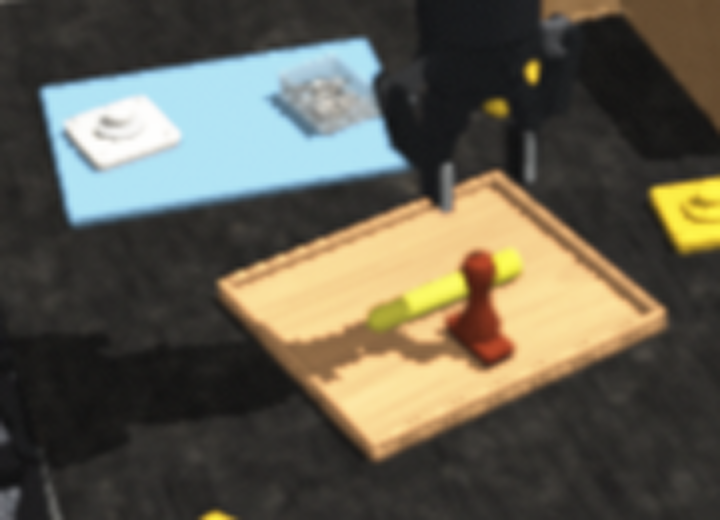

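```bash
python3 -m jog '[{"dx":0,"dy":-2,"dz":15,"ax":0,"ay":0,"az":0},{"dx":-1,"dy":0,"dz":30,"ax":0,"ay":0,"az":0},{"dx":0,"dy":0,"dz":20,"ax":0,"ay":0,"az":0},{"dx":0,"dy":0,"dz":10,"ax":0,"ay":0,"az":0},{"dx":0,"dy":0,"dz":0,"ax":0,"ay":0,"az":0},{"dx":0,"dy":0,"dz":0,"ax":0,"ay":0,"az":0},{"dx":0,"dy":0,"dz":0,"ax":0,"ay":0,"az":0}]'
python3 -m jog '[{"dx":0,"dy":0,"dz":0,"ax":0,"ay":0,"az":0},{"dx":0,"dy":0,"dz":0,"ax":0,"ay":0,"az":0},{"dx":0,"dy":0,"dz":0,"ax":0,"ay":0,"az":0},{"dx":0,"dy":0,"dz":0,"ax":0,"ay":0,"az":0},{"dx":0,"dy":0,"dz":0,"ax":0,"ay":0,"az":0},{"dx":0,"dy":0,"dz":0,"ax":0,"ay":0,"az":0},{"dx":0,"dy":0,"dz":0,"ax":0,"ay":0,"az":0}]' 0 40
python3 -c "
from h import *
plan(471,286,320,12.2)"
```

```text
time: 13.12
tool_pos: [0.5613, -0.0253, 0.2235]
tcp_rot: [1.97, 2.445, 0.002]
wrist_force: [0.2, -0.8, 1.0]
width: 0.599
grip_force: 0.0
time: 13.7
tool_pos: [0.5612, -0.0258, 0.2238]
tcp_rot: [1.971, 2.443, 0.003]
wrist_force: [-0.7, 0.4, 6.4]
width: 0.28
grip_force: 39.2
t 13.7 pos [561.2 -25.8 223.8] phi 12.2 tilt [ 0.003 -0.   ] | az 0.0 then dx 323.8 dy -22.3 dz -96.2
```

```bash
python3 -m jog '[{"dx":0,"dy":0,"dz":-10,"ax":0,"ay":0,"az":0},{"dx":0,"dy":0,"dz":-25,"ax":0,"ay":0,"az":0},{"dx":0,"dy":0,"dz":-25,"ax":0,"ay":0,"az":0},{"dx":15,"dy":-1,"dz":0,"ax":0,"ay":0,"az":0},{"dx":30,"dy":-2,"dz":0,"ax":0,"ay":0,"az":0},{"dx":35,"dy":-2,"dz":0,"ax":0,"ay":0,"az":0},{"dx":35,"dy":-2,"dz":0,"ax":0,"ay":0,"az":0},{"dx":35,"dy":-3,"dz":0,"ax":0,"ay":0,"az":0},{"dx":35,"dy":-3,"dz":0,"ax":0,"ay":0,"az":0},{"dx":35,"dy":-3,"dz":0,"ax":0,"ay":0,"az":0},{"dx":35,"dy":-3,"dz":0,"ax":0,"ay":0,"az":0},{"dx":30,"dy":-2,"dz":0,"ax":0,"ay":0,"az":0},{"dx":25,"dy":-1,"dz":0,"ax":0,"ay":0,"az":0},{"dx":14,"dy":0,"dz":0,"ax":0,"ay":0,"az":0},{"dx":0,"dy":0,"dz":30,"ax":0,"ay":0,"az":0},{"dx":0,"dy":0,"dz":0,"ax":0,"ay":0,"az":0},{"dx":0,"dy":0,"dz":0,"ax":0,"ay":0,"az":0},{"dx":0,"dy":0,"dz":0,"ax":0,"ay":0,"az":0}]'
python3 -c "
from h import *
plan(471,286,226.8,12.2)"
```

```text
time: 15.2
tool_pos: [0.4706, 0.2857, 0.2525]
tcp_rot: [-1.973, -2.445, 0.001]
wrist_force: [0.2, -0.3, 0.4]
width: 0.282
grip_force: 39.3
t 15.2 pos [470.6 285.7 252.5] phi 12.2 tilt [-0.    -0.001] | az -0.0 then dx 0.2 dy 0.5 dz 25.7
```

```bash
python3 -m jog '[{"dx":0,"dy":0,"dz":10,"ax":0,"ay":0,"az":0},{"dx":0,"dy":0,"dz":8,"ax":0,"ay":0,"az":0},{"dx":0,"dy":0,"dz":4,"ax":0,"ay":0,"az":0},{"dx":0,"dy":0,"dz":2,"ax":0,"ay":0,"az":0},{"dx":0,"dy":0,"dz":1.5,"ax":0,"ay":0,"az":0},{"dx":0,"dy":0,"dz":0,"ax":0,"ay":0,"az":0},{"dx":0,"dy":0,"dz":0,"ax":0,"ay":0,"az":0}]'
python3 -m jog '[{"dx":0,"dy":0,"dz":0,"ax":0,"ay":0,"az":0},{"dx":0,"dy":0,"dz":0,"ax":0,"ay":0,"az":0},{"dx":0,"dy":0,"dz":0,"ax":0,"ay":0,"az":0},{"dx":0,"dy":0,"dz":0,"ax":0,"ay":0,"az":0},{"dx":0,"dy":0,"dz":-20,"ax":0,"ay":0,"az":0},{"dx":0,"dy":0,"dz":-30,"ax":0,"ay":0,"az":0},{"dx":0,"dy":0,"dz":-30,"ax":0,"ay":0,"az":0},{"dx":0,"dy":0,"dz":0,"ax":0,"ay":0,"az":0},{"dx":0,"dy":0,"dz":0,"ax":0,"ay":0,"az":0}]' 0.6
python3 - <<'E'
from h import *
t=cam("top"); o=[]
m=mask(t,(26,110,90),(34,255,255),(285,170,312,220)); print(rect(t,m,.016))
s=cam("side"); cv2.imwrite('pics/s4.png',cv2.resize(s['img'][110:250,200:380],None,fx=4,fy=4,interpolation=2)[:,:,::-1])
plan(553.3,24.6,300,-78.1)
E
```

```text
time: 15.78
tool_pos: [0.4705, 0.2862, 0.227]
tcp_rot: [1.972, 2.445, 0.0]
wrist_force: [-1.4, -1.3, 1.1]
width: 0.281
grip_force: 39.6
time: 16.53
tool_pos: [0.4714, 0.2869, 0.3094]
tcp_rot: [1.971, 2.444, 0.008]
wrist_force: [0.8, -0.3, 0.3]
width: 0.602
grip_force: 0.0
[553.3  24.6 114.4  17.   11.9]
t 16.6 pos [470.  286.1 306.1] phi 12.2 tilt [-0.001 -0.   ] | az 90.3 then dx 27.6 dy 273.1 dz 6.1
```

View pics/s4.png

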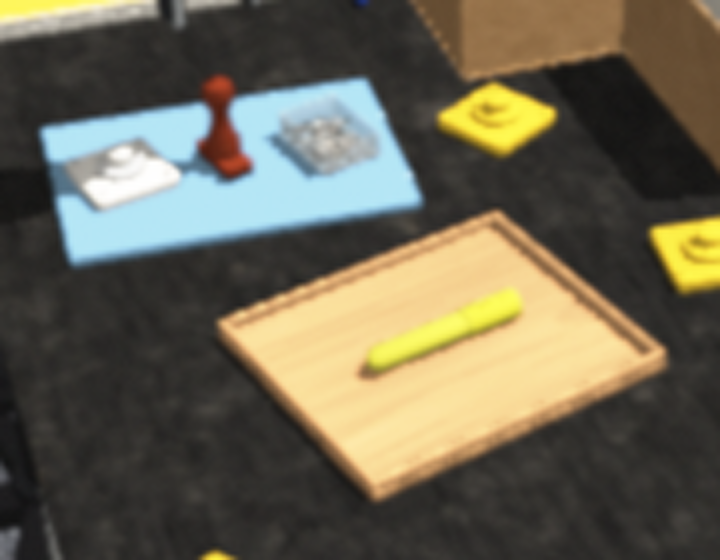

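```bash
python3 -m jog '[{"dx":0,"dy":0,"dz":0,"ax":0,"ay":0,"az":7},{"dx":0,"dy":0,"dz":0,"ax":0,"ay":0,"az":7},{"dx":0,"dy":0,"dz":0,"ax":0,"ay":0,"az":7},{"dx":0,"dy":0,"dz":0,"ax":0,"ay":0,"az":7},{"dx":0,"dy":0,"dz":0,"ax":0,"ay":0,"az":7},{"dx":0,"dy":0,"dz":0,"ax":0,"ay":0,"az":7},{"dx":0,"dy":0,"dz":0,"ax":0,"ay":0,"az":7},{"dx":0,"dy":0,"dz":0,"ax":0,"ay":0,"az":7},{"dx":0,"dy":0,"dz":0,"ax":0,"ay":0,"az":7},{"dx":0,"dy":0,"dz":0,"ax":0,"ay":0,"az":7},{"dx":0,"dy":0,"dz":0,"ax":0,"ay":0,"az":7},{"dx":0,"dy":0,"dz":0,"ax":0,"ay":0,"az":7},{"dx":0,"dy":0,"dz":0,"ax":0,"ay":0,"az":6}]'
python3 -m jog '[{"dx":2,"dy":20,"dz":5,"ax":0,"ay":0,"az":0},{"dx":4,"dy":38,"dz":10,"ax":0,"ay":0,"az":0},{"dx":4,"dy":38,"dz":10,"ax":0,"ay":0,"az":0},{"dx":4,"dy":38,"dz":10,"ax":0,"ay":0,"az":0},{"dx":4,"dy":38,"dz":10,"ax":0,"ay":0,"az":0},{"dx":4,"dy":38,"dz":10,"ax":0,"ay":0,"az":0},{"dx":4,"dy":38,"dz":10,"ax":0,"ay":0,"az":0},{"dx":2,"dy":25,"dz":10,"ax":0,"ay":0,"az":0},{"dx":0,"dy":0,"dz":10,"ax":0,"ay":0,"az":0},{"dx":0,"dy":0,"dz":0,"ax":0,"ay":0,"az":0},{"dx":0,"dy":0,"dz":0,"ax":0,"ay":0,"az":0},{"dx":0,"dy":0,"dz":0,"ax":0,"ay":0,"az":0}]'
python3 -c "
from h import *
plan(553.3,24.6,182,-78.1)"
```

```text
time: 17.72
tool_pos: [0.4695, 0.2858, 0.3043]
tcp_rot: [3.123, 0.325, -0.006]
wrist_force: [0.8, -0.5, -0.2]
width: 0.6
grip_force: 0.0
time: 18.72
tool_pos: [0.5548, 0.0264, 0.221]
tcp_rot: [-3.123, -0.336, 0.003]
wrist_force: [-0.4, -0.3, -0.1]
width: 0.597
grip_force: 0.0
t 18.7 pos [554.8  26.4 221. ] phi -77.7 tilt [-0.002  0.   ] | az 0.4 then dx -1.9 dy 1.4 dz 39.0
```

```bash
python3 -m jog '[{"dx":-2,"dy":1.5,"dz":15,"ax":0,"ay":0,"az":0.4},{"dx":0,"dy":0,"dz":15,"ax":0,"ay":0,"az":0},{"dx":0,"dy":0,"dz":9,"ax":0,"ay":0,"az":0},{"dx":0,"dy":0,"dz":0,"ax":0,"ay":0,"az":0},{"dx":0,"dy":0,"dz":0,"ax":0,"ay":0,"az":0}]'
python3 -m jog '[{"dx":0,"dy":0,"dz":0,"ax":0,"ay":0,"az":0},{"dx":0,"dy":0,"dz":0,"ax":0,"ay":0,"az":0},{"dx":0,"dy":0,"dz":0,"ax":0,"ay":0,"az":0},{"dx":0,"dy":0,"dz":0,"ax":0,"ay":0,"az":0},{"dx":0,"dy":0,"dz":0,"ax":0,"ay":0,"az":0},{"dx":0,"dy":0,"dz":0,"ax":0,"ay":0,"az":0},{"dx":0,"dy":0,"dz":0,"ax":0,"ay":0,"az":0}]' 0 25
python3 -c "
from h import *
plan(485.3,-322.8,240,-88.9)"
```

```text
time: 19.13
tool_pos: [0.5535, 0.0244, 0.1825]
tcp_rot: [-3.124, -0.326, 0.002]
wrist_force: [0.3, -0.4, 0.1]
width: 0.599
grip_force: 0.0
time: 19.72
tool_pos: [0.5546, 0.0236, 0.1839]
tcp_rot: [-3.125, -0.323, -0.003]
wrist_force: [-0.0, 1.6, 6.2]
width: 0.224
grip_force: 26.0
t 19.7 pos [554.6  23.6 183.9] phi -78.2 tilt [0.002 0.   ] | az 10.7 then dx -76.0 dy 345.0 dz -56.1
```

```bash
python3 -m jog '[{"dx":0,"dy":0,"dz":-15,"ax":0,"ay":0,"az":0},{"dx":0,"dy":0,"dz":-20,"ax":0,"ay":0,"az":0},{"dx":0,"dy":0,"dz":-20,"ax":0,"ay":0,"az":5},{"dx":0,"dy":0,"dz":0,"ax":0,"ay":0,"az":5.7},{"dx":-4,"dy":20,"dz":0,"ax":0,"ay":0,"az":0},{"dx":-8,"dy":36,"dz":0,"ax":0,"ay":0,"az":0},{"dx":-8,"dy":36,"dz":0,"ax":0,"ay":0,"az":0},{"dx":-8,"dy":36,"dz":0,"ax":0,"ay":0,"az":0},{"dx":-8,"dy":36,"dz":0,"ax":0,"ay":0,"az":0},{"dx":-8,"dy":36,"dz":0,"ax":0,"ay":0,"az":0},{"dx":-8,"dy":36,"dz":0,"ax":0,"ay":0,"az":0},{"dx":-8,"dy":36,"dz":0,"ax":0,"ay":0,"az":0},{"dx":-8,"dy":36,"dz":0,"ax":0,"ay":0,"az":0},{"dx":-5,"dy":25,"dz":0,"ax":0,"ay":0,"az":0},{"dx":-3,"dy":12,"dz":0,"ax":0,"ay":0,"az":0},{"dx":0,"dy":0,"dz":20,"ax":0,"ay":0,"az":0},{"dx":0,"dy":0,"dz":0,"ax":0,"ay":0,"az":0},{"dx":0,"dy":0,"dz":0,"ax":0,"ay":0,"az":0},{"dx":0,"dy":0,"dz":0,"ax":0,"ay":0,"az":0}]'
python3 -c "
from h import *
plan(485.3,-322.8,188,-88.9)"
```

```text
time: 21.3
tool_pos: [0.4845, -0.322, 0.2174]
tcp_rot: [-3.14, -0.032, 0.002]
wrist_force: [0.5, -0.8, 0.3]
width: 0.223
grip_force: 25.2
t 21.3 pos [ 484.5 -322.   217.4] phi -88.8 tilt [-0.001  0.001] | az 0.1 then dx 0.7 dy 0.8 dz 29.4
```

```bash
python3 -m jog '[{"dx":0.5,"dy":1,"dz":12,"ax":0,"ay":0,"az":0},{"dx":0,"dy":0,"dz":9,"ax":0,"ay":0,"az":0},{"dx":0,"dy":0,"dz":5,"ax":0,"ay":0,"az":0},{"dx":0,"dy":0,"dz":2.5,"ax":0,"ay":0,"az":0},{"dx":0,"dy":0,"dz":1,"ax":0,"ay":0,"az":0},{"dx":0,"dy":0,"dz":0,"ax":0,"ay":0,"az":0},{"dx":0,"dy":0,"dz":0,"ax":0,"ay":0,"az":0}]'
python3 -m jog '[{"dx":0,"dy":0,"dz":0,"ax":0,"ay":0,"az":0},{"dx":0,"dy":0,"dz":0,"ax":0,"ay":0,"az":0},{"dx":0,"dy":0,"dz":0,"ax":0,"ay":0,"az":0},{"dx":0,"dy":0,"dz":-20,"ax":0,"ay":0,"az":0},{"dx":0,"dy":0,"dz":-35,"ax":0,"ay":0,"az":0},{"dx":0,"dy":-15,"dz":-35,"ax":0,"ay":0,"az":0},{"dx":0,"dy":-35,"dz":-30,"ax":0,"ay":0,"az":0},{"dx":0,"dy":-35,"dz":0,"ax":0,"ay":0,"az":0},{"dx":0,"dy":-35,"dz":0,"ax":0,"ay":0,"az":0},{"dx":0,"dy":-35,"dz":0,"ax":0,"ay":0,"az":0},{"dx":0,"dy":-35,"dz":0,"ax":0,"ay":0,"az":0},{"dx":0,"dy":0,"dz":0,"ax":0,"ay":0,"az":0},{"dx":0,"dy":0,"dz":0,"ax":0,"ay":0,"az":0}]' 0.55
python3 - <<'E'
from h import *
t=cam("top"); s=cam("side")
m=mask(t,(24,90,90),(36,255,255),(390,190,440,252)); print(rect(t,m,.02))
m=mask(s,(24,90,90),(36,255,255),(290,270,385,330)); print(rect(s,m,.02))
a=cv2.resize(t['img'][100:280,360:470],(367,600),interpolation=2); b=cv2.resize(s['img'][250:345,260:400],None,fx=3,fy=3)
o=np.zeros((600,800,3),np.uint8);o[:,:367]=a;o[:285,370:790]=b; cv2.imwrite('pics/p5.png',o[:,:,::-1])
plan(470.5,286.2,320,12.2)
plan(391.2,292.8,320,12.8)
E
```

```text
time: 21.88
tool_pos: [0.4852, -0.3238, 0.188]
tcp_rot: [3.141, 0.031, -0.0]
wrist_force: [0.0, -0.0, 0.0]
width: 0.224
grip_force: 25.1
time: 22.97
tool_pos: [0.4814, -0.1358, 0.3054]
tcp_rot: [3.141, 0.036, 0.0]
wrist_force: [1.2, -0.3, 0.1]
width: 0.551
grip_force: 0.0
[ 483.3 -324.2   14.9  112.9   89.8]
[ 481.8 -324.4   24.1  118.3   89.9]
t 23.1 pos [ 481.7 -137.6  305.5] phi -88.8 tilt [ 0.001 -0.001] | az -101.0 then dx 416.6 dy 78.6 dz -14.5
t 23.1 pos [ 481.7 -137.6  305.5] phi -88.8 tilt [ 0.001 -0.001] | az -101.6 then dx 439.8 dy 7.1 dz -14.5
```

View pics/p5.png

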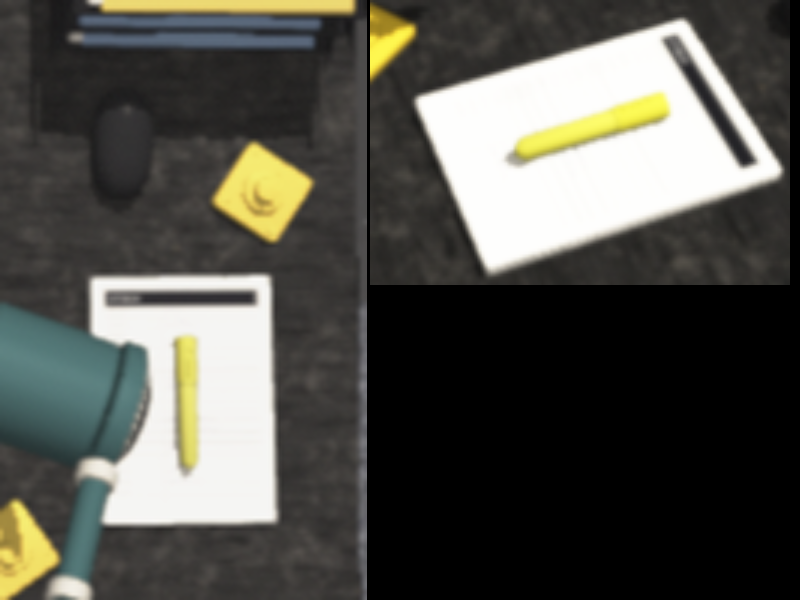

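```bash
python3 -m jog '[{"dx":0,"dy":0,"dz":0,"ax":0,"ay":0,"az":-7},{"dx":0,"dy":0,"dz":0,"ax":0,"ay":0,"az":-7},{"dx":0,"dy":0,"dz":0,"ax":0,"ay":0,"az":-7},{"dx":0,"dy":0,"dz":0,"ax":0,"ay":0,"az":-7},{"dx":0,"dy":0,"dz":0,"ax":0,"ay":0,"az":-7},{"dx":0,"dy":0,"dz":0,"ax":0,"ay":0,"az":-7},{"dx":0,"dy":0,"dz":0,"ax":0,"ay":0,"az":-7},{"dx":0,"dy":0,"dz":0,"ax":0,"ay":0,"az":-7},{"dx":0,"dy":0,"dz":0,"ax":0,"ay":0,"az":-7},{"dx":0,"dy":0,"dz":0,"ax":0,"ay":0,"az":-7},{"dx":0,"dy":0,"dz":0,"ax":0,"ay":0,"az":-7},{"dx":0,"dy":0,"dz":0,"ax":0,"ay":0,"az":-7},{"dx":0,"dy":0,"dz":0,"ax":0,"ay":0,"az":-7},{"dx":0,"dy":0,"dz":0,"ax":0,"ay":0,"az":-7},{"dx":0,"dy":0,"dz":0,"ax":0,"ay":0,"az":-3.6}]'
python3 -m jog '[{"dx":20,"dy":0,"dz":0,"ax":0,"ay":0,"az":0},{"dx":38,"dy":0,"dz":0,"ax":0,"ay":0,"az":0},{"dx":38,"dy":0,"dz":0,"ax":0,"ay":0,"az":0},{"dx":38,"dy":1,"dz":0,"ax":0,"ay":0,"az":0},{"dx":38,"dy":1,"dz":0,"ax":0,"ay":0,"az":0},{"dx":38,"dy":1,"dz":0,"ax":0,"ay":0,"az":0},{"dx":38,"dy":1,"dz":0,"ax":0,"ay":0,"az":0},{"dx":38,"dy":1,"dz":0,"ax":0,"ay":0,"az":0},{"dx":38,"dy":1,"dz":0,"ax":0,"ay":0,"az":0},{"dx":38,"dy":1,"dz":0,"ax":0,"ay":0,"az":0},{"dx":38,"dy":0,"dz":0,"ax":0,"ay":0,"az":0},{"dx":25,"dy":0,"dz":10,"ax":0,"ay":0,"az":0},{"dx":15,"dy":0,"dz":20,"ax":0,"ay":0,"az":0},{"dx":0,"dy":0,"dz":30,"ax":0,"ay":0,"az":0},{"dx":0,"dy":0,"dz":20,"ax":0,"ay":0,"az":0},{"dx":0,"dy":0,"dz":0,"ax":0,"ay":0,"az":0},{"dx":0,"dy":0,"dz":0,"ax":0,"ay":0,"az":0},{"dx":0,"dy":0,"dz":0,"ax":0,"ay":0,"az":0}]'
python3 -c "
from h import *
plan(391.2,292.8,199,12.8)"
```

```text
time: 24.32
tool_pos: [0.4817, -0.1391, 0.3053]
tcp_rot: [1.957, 2.457, -0.0]
wrist_force: [-0.2, -0.1, -0.2]
width: 0.549
grip_force: 0.0
time: 25.82
tool_pos: [0.3928, 0.2932, 0.2262]
tcp_rot: [1.963, 2.452, 0.002]
wrist_force: [0.1, -0.2, -0.6]
width: 0.549
grip_force: 0.0
t 25.8 pos [392.8 293.2 226.2] phi 12.6 tilt [0.001 0.001] | az -0.2 then dx 0.0 dy -1.6 dz 27.2
```

```bash
python3 -m jog '[{"dx":0,"dy":-1.5,"dz":10,"ax":0,"ay":0,"az":-0.2},{"dx":0,"dy":0,"dz":10,"ax":0,"ay":0,"az":0},{"dx":0,"dy":0,"dz":7,"ax":0,"ay":0,"az":0},{"dx":0,"dy":0,"dz":0,"ax":0,"ay":0,"az":0},{"dx":0,"dy":0,"dz":0,"ax":0,"ay":0,"az":0},{"dx":0,"dy":0,"dz":0,"ax":0,"ay":0,"az":0}]'
python3 -c "
from h import *
plan(391.2,292.8,199,12.8)"
python3 -m jog '[{"dx":0,"dy":0,"dz":0,"ax":0,"ay":0,"az":0},{"dx":0,"dy":0,"dz":0,"ax":0,"ay":0,"az":0},{"dx":0,"dy":0,"dz":0,"ax":0,"ay":0,"az":0},{"dx":0,"dy":0,"dz":0,"ax":0,"ay":0,"az":0},{"dx":0,"dy":0,"dz":0,"ax":0,"ay":0,"az":0},{"dx":0,"dy":0,"dz":0,"ax":0,"ay":0,"az":0},{"dx":0,"dy":0,"dz":0,"ax":0,"ay":0,"az":0}]' 0 40
python3 -c "
from h import *
plan(490.4,57.6,260,12.8)"
```

```text
time: 26.32
tool_pos: [0.39, 0.2931, 0.1983]
tcp_rot: [1.957, 2.457, -0.0]
wrist_force: [-0.2, 0.2, 0.3]
width: 0.553
grip_force: 0.0
t 26.3 pos [390.  293.1 198.3] phi 12.9 tilt [-0. -0.] | az 0.1 then dx -0.6 dy 1.1 dz -0.7
time: 26.9
tool_pos: [0.3902, 0.2933, 0.1989]
tcp_rot: [1.957, 2.457, 0.001]
wrist_force: [-0.2, -0.3, 6.5]
width: 0.2
grip_force: 39.2
t 26.9 pos [390.2 293.3 198.9] phi 12.9 tilt [0.001 0.001] | az 0.1 then dx -252.1 dy 45.5 dz -61.1
```

```bash
python3 -m jog '[{"dx":0,"dy":0,"dz":-10,"ax":0,"ay":0,"az":0},{"dx":0,"dy":0,"dz":-20,"ax":0,"ay":0,"az":0},{"dx":0,"dy":0,"dz":-20,"ax":0,"ay":0,"az":0},{"dx":-12,"dy":2.5,"dz":-10,"ax":0,"ay":0,"az":0},{"dx":-30,"dy":5,"dz":0,"ax":0,"ay":0,"az":0},{"dx":-35,"dy":6,"dz":0,"ax":0,"ay":0,"az":0},{"dx":-35,"dy":6,"dz":0,"ax":0,"ay":0,"az":0},{"dx":-35,"dy":6,"dz":0,"ax":0,"ay":0,"az":0},{"dx":-35,"dy":6,"dz":0,"ax":0,"ay":0,"az":0},{"dx":-35,"dy":6,"dz":0,"ax":0,"ay":0,"az":0},{"dx":-25,"dy":5,"dz":0,"ax":0,"ay":0,"az":0},{"dx":-10,"dy":3,"dz":0,"ax":0,"ay":0,"az":0},{"dx":0,"dy":0,"dz":20,"ax":0,"ay":0,"az":0},{"dx":0,"dy":0,"dz":15,"ax":0,"ay":0,"az":0},{"dx":0,"dy":0,"dz":0,"ax":0,"ay":0,"az":0},{"dx":0,"dy":0,"dz":0,"ax":0,"ay":0,"az":0},{"dx":0,"dy":0,"dz":0,"ax":0,"ay":0,"az":0}]'
python3 -c "
from h import *
plan(490.4,57.6,195.2,12.8)"
```

```text
time: 28.32
tool_pos: [0.4907, 0.0579, 0.2237]
tcp_rot: [1.957, 2.458, 0.0]
wrist_force: [-0.6, 0.5, -1.2]
width: 0.207
grip_force: 39.2
t 28.3 pos [490.7  57.9 223.7] phi 13.0 tilt [0. 0.] | az 0.2 then dx -0.3 dy -0.3 dz 28.5
```

```bash
python3 -m jog '[{"dx":0,"dy":0,"dz":12,"ax":0,"ay":0,"az":0.2},{"dx":0,"dy":0,"dz":8,"ax":0,"ay":0,"az":0},{"dx":0,"dy":0,"dz":5,"ax":0,"ay":0,"az":0},{"dx":0,"dy":0,"dz":2,"ax":0,"ay":0,"az":0},{"dx":0,"dy":0,"dz":1.3,"ax":0,"ay":0,"az":0},{"dx":0,"dy":0,"dz":0,"ax":0,"ay":0,"az":0},{"dx":0,"dy":0,"dz":0,"ax":0,"ay":0,"az":0}]'
python3 -m jog '[{"dx":0,"dy":0,"dz":0,"ax":0,"ay":0,"az":0},{"dx":0,"dy":0,"dz":0,"ax":0,"ay":0,"az":0},{"dx":0,"dy":0,"dz":0,"ax":0,"ay":0,"az":0},{"dx":0,"dy":0,"dz":0,"ax":0,"ay":0,"az":0},{"dx":0,"dy":0,"dz":-20,"ax":0,"ay":0,"az":0},{"dx":0,"dy":0,"dz":-30,"ax":0,"ay":0,"az":0.7},{"dx":0,"dy":0,"dz":-30,"ax":0,"ay":0,"az":0},{"dx":15,"dy":8,"dz":-20,"ax":0,"ay":0,"az":0},{"dx":30,"dy":16,"dz":0,"ax":0,"ay":0,"az":0},{"dx":32,"dy":16,"dz":0,"ax":0,"ay":0,"az":0},{"dx":32,"dy":16,"dz":0,"ax":0,"ay":0,"az":0},{"dx":32,"dy":16,"dz":0,"ax":0,"ay":0,"az":0},{"dx":32,"dy":16,"dz":0,"ax":0,"ay":0,"az":0},{"dx":20,"dy":11,"dz":0,"ax":0,"ay":0,"az":0},{"dx":12,"dy":6,"dz":0,"ax":0,"ay":0,"az":0},{"dx":0,"dy":0,"dz":0,"ax":0,"ay":0,"az":0},{"dx":0,"dy":0,"dz":0,"ax":0,"ay":0,"az":0}]' 0.55
python3 - <<'E'
from h import *
t=cam("top"); s=cam("side")
for c,b in((t,(270,200,302,234)),(s,(270,178,302,202))): print(rect(c,mask(c,(0,0,185),(180,25,255),b),.015))
plan(550.6,280.2,187,12.2)
E
```

```text
time: 28.9
tool_pos: [0.4904, 0.0579, 0.1959]
tcp_rot: [-1.96, -2.453, 0.001]
wrist_force: [-4.4, 1.0, 5.0]
width: 0.202
grip_force: 39.9
time: 30.32
tool_pos: [0.5505, 0.2801, 0.2945]
tcp_rot: [-1.975, -2.443, 0.002]
wrist_force: [-0.0, -0.5, -0.5]
width: 0.548
grip_force: 0.0
[491.4  57.2  64.8  65.4  11.9]
[488.5  54.2  66.2  71.7  11.9]
t 30.4 pos [550.3 278.9 294.6] phi 12.0 tilt [-0.001 -0.001] | az -0.2 then dx 1.2 dy 0.6 dz 107.6
```

```bash
python3 -m jog '[{"dx":1,"dy":0.5,"dz":20,"ax":0,"ay":0,"az":-0.2},{"dx":0,"dy":0,"dz":30,"ax":0,"ay":0,"az":0},{"dx":0,"dy":0,"dz":30,"ax":0,"ay":0,"az":0},{"dx":0,"dy":0,"dz":18,"ax":0,"ay":0,"az":0},{"dx":0,"dy":0,"dz":9,"ax":0,"ay":0,"az":0},{"dx":0,"dy":0,"dz":0,"ax":0,"ay":0,"az":0},{"dx":0,"dy":0,"dz":0,"ax":0,"ay":0,"az":0},{"dx":0,"dy":0,"dz":0,"ax":0,"ay":0,"az":0}]' 0.8
python3 -c "
from h import *
plan(550.6,280.2,187,12.2)"
python3 -m jog '[{"dx":0,"dy":0,"dz":0,"ax":0,"ay":0,"az":0},{"dx":0,"dy":0,"dz":0,"ax":0,"ay":0,"az":0},{"dx":0,"dy":0,"dz":0,"ax":0,"ay":0,"az":0},{"dx":0,"dy":0,"dz":0,"ax":0,"ay":0,"az":0},{"dx":0,"dy":0,"dz":0,"ax":0,"ay":0,"az":0},{"dx":0,"dy":0,"dz":0,"ax":0,"ay":0,"az":0}]' 0 25
python3 -c "
from h import *
plan(585.3,83.2,250,12.2)"
```

```text
time: 31.08
tool_pos: [0.5519, 0.281, 0.1898]
tcp_rot: [1.972, 2.444, 0.004]
wrist_force: [0.3, 0.6, 0.2]
width: 0.799
grip_force: 0.0
t 31.1 pos [551.9 281.  189.8] phi 12.2 tilt [0.003 0.001] | az -0.0 then dx -0.5 dy -1.5 dz 2.8
time: 31.58
tool_pos: [0.552, 0.2816, 0.1901]
tcp_rot: [1.971, 2.444, 0.005]
wrist_force: [-0.0, -1.6, 5.9]
width: 0.575
grip_force: 27.1
t 31.6 pos [552.  281.6 190.1] phi 12.2 tilt [0.003 0.001] | az 0.0 then dx -200.9 dy -9.4 dz -59.9
```

```bash
python3 -m jog '[{"dx":0,"dy":0,"dz":-10,"ax":0,"ay":0,"az":0},{"dx":0,"dy":0,"dz":-20,"ax":0,"ay":0,"az":0},{"dx":0,"dy":0,"dz":-20,"ax":0,"ay":0,"az":0},{"dx":-20,"dy":-1,"dz":0,"ax":0,"ay":0,"az":0},{"dx":-30,"dy":-2,"dz":0,"ax":0,"ay":0,"az":0},{"dx":-35,"dy":-2,"dz":0,"ax":0,"ay":0,"az":0},{"dx":-35,"dy":-2,"dz":0,"ax":0,"ay":0,"az":0},{"dx":-35,"dy":-2,"dz":0,"ax":0,"ay":0,"az":0},{"dx":-25,"dy":0,"dz":0,"ax":0,"ay":0,"az":0},{"dx":-20,"dy":0,"dz":0,"ax":0,"ay":0,"az":0},{"dx":0,"dy":0,"dz":20,"ax":0,"ay":0,"az":0},{"dx":0,"dy":0,"dz":5,"ax":0,"ay":0,"az":0},{"dx":0,"dy":0,"dz":0,"ax":0,"ay":0,"az":0},{"dx":0,"dy":0,"dz":0,"ax":0,"ay":0,"az":0},{"dx":0,"dy":0,"dz":0,"ax":0,"ay":0,"az":0}]'
python3 -c "
from h import *
plan(585.1,84,186,12.2)"
```

```text
time: 32.83
tool_pos: [0.5845, 0.0845, 0.2135]
tcp_rot: [1.971, 2.446, 0.0]
wrist_force: [0.5, -0.5, 0.2]
width: 0.577
grip_force: 26.4
t 32.8 pos [584.5  84.5 213.5] phi 12.3 tilt [0. 0.] | az 0.1 then dx -0.7 dy 0.5 dz 27.5
```

```bash
python3 -m jog '[{"dx":-0.7,"dy":0.5,"dz":12,"ax":0,"ay":0,"az":0},{"dx":0,"dy":0,"dz":8,"ax":0,"ay":0,"az":0},{"dx":0,"dy":0,"dz":4,"ax":0,"ay":0,"az":0},{"dx":0,"dy":0,"dz":2,"ax":0,"ay":0,"az":0},{"dx":0,"dy":0,"dz":1.3,"ax":0,"ay":0,"az":0},{"dx":0,"dy":0,"dz":0,"ax":0,"ay":0,"az":0},{"dx":0,"dy":0,"dz":0,"ax":0,"ay":0,"az":0}]'
python3 -m jog '[{"dx":0,"dy":0,"dz":0,"ax":0,"ay":0,"az":0},{"dx":0,"dy":0,"dz":0,"ax":0,"ay":0,"az":0},{"dx":0,"dy":0,"dz":0,"ax":0,"ay":0,"az":0},{"dx":0,"dy":0,"dz":0,"ax":0,"ay":0,"az":0},{"dx":0,"dy":0,"dz":-20,"ax":0,"ay":0,"az":0},{"dx":0,"dy":0,"dz":-35,"ax":0,"ay":0,"az":0},{"dx":0,"dy":0,"dz":-35,"ax":0,"ay":0,"az":0},{"dx":10,"dy":-3,"dz":-34,"ax":0,"ay":0,"az":0},{"dx":30,"dy":-10,"dz":0,"ax":0,"ay":0,"az":0},{"dx":35,"dy":-11,"dz":0,"ax":0,"ay":0,"az":0},{"dx":35,"dy":-11,"dz":0,"ax":0,"ay":0,"az":0},{"dx":35,"dy":-11,"dz":0,"ax":0,"ay":0,"az":0},{"dx":35,"dy":-11,"dz":0,"ax":0,"ay":0,"az":0},{"dx":25,"dy":-8,"dz":0,"ax":0,"ay":0,"az":0},{"dx":17,"dy":-4,"dz":0,"ax":0,"ay":0,"az":0},{"dx":0,"dy":0,"dz":0,"ax":0,"ay":0,"az":0},{"dx":0,"dy":0,"dz":0,"ax":0,"ay":0,"az":0},{"dx":0,"dy":0,"dz":0,"ax":0,"ay":0,"az":0}]' 0.78
python3 - <<'E'
from h import *
t=cam("top"); s=cam("side")
for c,b in((t,(262,172,294,201)),(s,(295,160,335,188))): print(rect(c,mask(c,(0,0,60),(180,52,235),b),.027))
plan(470.5,286.2,226.8,12.2)
E
```

```text
time: 33.42
tool_pos: [0.5846, 0.0835, 0.187]
tcp_rot: [-1.97, -2.444, 0.003]
wrist_force: [-7.9, -0.0, 14.1]
width: 0.577
grip_force: 28.0
time: 34.92
tool_pos: [0.4709, 0.2852, 0.3094]
tcp_rot: [1.972, 2.445, -0.001]
wrist_force: [0.3, -0.4, -0.3]
width: 0.78
grip_force: 0.0
[581.9  82.1  44.9  63.3  12. ]
[575.4  59.8  44.2  64.4  11.5]
t 35.0 pos [471.2 284.7 309.5] phi 12.2 tilt [-0. -0.] | az -0.0 then dx 1.7 dy -0.4 dz 82.7
```

```bash
python3 -m jog '[{"dx":1,"dy":0,"dz":20,"ax":0,"ay":0,"az":0},{"dx":0,"dy":0,"dz":30,"ax":0,"ay":0,"az":0},{"dx":0,"dy":0,"dz":20,"ax":0,"ay":0,"az":0},{"dx":0,"dy":0,"dz":10,"ax":0,"ay":0,"az":0},{"dx":0,"dy":0,"dz":2,"ax":0,"ay":0,"az":0},{"dx":0,"dy":0,"dz":0,"ax":0,"ay":0,"az":0},{"dx":0,"dy":0,"dz":0,"ax":0,"ay":0,"az":0},{"dx":0,"dy":0,"dz":0,"ax":0,"ay":0,"az":0}]' 0.6
python3 -c "
from h import *
plan(470.5,286.2,226.8,12.2)"
python3 -m jog '[{"dx":0,"dy":0,"dz":0,"ax":0,"ay":0,"az":0},{"dx":0,"dy":0,"dz":0,"ax":0,"ay":0,"az":0},{"dx":0,"dy":0,"dz":0,"ax":0,"ay":0,"az":0},{"dx":0,"dy":0,"dz":0,"ax":0,"ay":0,"az":0},{"dx":0,"dy":0,"dz":0,"ax":0,"ay":0,"az":0},{"dx":0,"dy":0,"dz":0,"ax":0,"ay":0,"az":0},{"dx":0,"dy":0,"dz":0,"ax":0,"ay":0,"az":0}]' 0 40
python3 -c "
from h import *
plan(560.7,-25.5,290,12.2)"
```

```text
time: 35.68
tool_pos: [0.4715, 0.2868, 0.2294]
tcp_rot: [1.972, 2.444, 0.004]
wrist_force: [-0.4, 0.3, 0.5]
width: 0.598
grip_force: 0.0
t 35.7 pos [471.5 286.8 229.4] phi 12.2 tilt [0.003 0.001] | az 0.0 then dx -0.4 dy -1.1 dz 2.6
time: 36.27
tool_pos: [0.4709, 0.2869, 0.229]
tcp_rot: [1.972, 2.445, 0.002]
wrist_force: [-1.6, -0.3, 5.9]
width: 0.278
grip_force: 39.0
t 36.3 pos [470.9 286.9 229. ] phi 12.2 tilt [0.001 0.001] | az 0.0 then dx -324.3 dy 21.8 dz -61.0
```

```bash
python3 -m jog '[{"dx":0,"dy":0,"dz":-10,"ax":0,"ay":0,"az":0},{"dx":0,"dy":0,"dz":-25,"ax":0,"ay":0,"az":0},{"dx":0,"dy":0,"dz":-25,"ax":0,"ay":0,"az":0},{"dx":-15,"dy":1,"dz":0,"ax":0,"ay":0,"az":0},{"dx":-30,"dy":2,"dz":0,"ax":0,"ay":0,"az":0},{"dx":-35,"dy":2,"dz":0,"ax":0,"ay":0,"az":0},{"dx":-35,"dy":2,"dz":0,"ax":0,"ay":0,"az":0},{"dx":-35,"dy":3,"dz":0,"ax":0,"ay":0,"az":0},{"dx":-35,"dy":3,"dz":0,"ax":0,"ay":0,"az":0},{"dx":-35,"dy":3,"dz":0,"ax":0,"ay":0,"az":0},{"dx":-35,"dy":3,"dz":0,"ax":0,"ay":0,"az":0},{"dx":-30,"dy":2,"dz":0,"ax":0,"ay":0,"az":0},{"dx":-25,"dy":1,"dz":0,"ax":0,"ay":0,"az":0},{"dx":-14,"dy":0,"dz":0,"ax":0,"ay":0,"az":0},{"dx":0,"dy":0,"dz":30,"ax":0,"ay":0,"az":0},{"dx":0,"dy":0,"dz":10,"ax":0,"ay":0,"az":0},{"dx":0,"dy":0,"dz":0,"ax":0,"ay":0,"az":0},{"dx":0,"dy":0,"dz":0,"ax":0,"ay":0,"az":0},{"dx":0,"dy":0,"dz":0,"ax":0,"ay":0,"az":0}]'
python3 -c "
from h import *
plan(560.6,-25,225.7,12.2)"
```

```text
time: 37.85
tool_pos: [0.5606, -0.0246, 0.2482]
tcp_rot: [-1.971, -2.446, -0.0]
wrist_force: [-0.5, 0.3, -1.0]
width: 0.276
grip_force: 39.1
t 37.9 pos [560.6 -24.6 248.2] phi 12.3 tilt [0. 0.] | az 0.1 then dx -0.4 dy -0.1 dz 22.5
```

Lower, release, then back off toward the sheets so both views are clear.

```bash
python3 -m jog '[{"dx":-0.4,"dy":0,"dz":10,"ax":0,"ay":0,"az":0},{"dx":0,"dy":0,"dz":7,"ax":0,"ay":0,"az":0},{"dx":0,"dy":0,"dz":3,"ax":0,"ay":0,"az":0},{"dx":0,"dy":0,"dz":1.5,"ax":0,"ay":0,"az":0},{"dx":0,"dy":0,"dz":1,"ax":0,"ay":0,"az":0},{"dx":0,"dy":0,"dz":0,"ax":0,"ay":0,"az":0},{"dx":0,"dy":0,"dz":0,"ax":0,"ay":0,"az":0}]'
python3 -m jog '[{"dx":0,"dy":0,"dz":0,"ax":0,"ay":0,"az":0},{"dx":0,"dy":0,"dz":0,"ax":0,"ay":0,"az":0},{"dx":0,"dy":0,"dz":0,"ax":0,"ay":0,"az":0},{"dx":0,"dy":0,"dz":0,"ax":0,"ay":0,"az":0},{"dx":0,"dy":0,"dz":-20,"ax":0,"ay":0,"az":0},{"dx":0,"dy":0,"dz":-35,"ax":0,"ay":0,"az":0},{"dx":0,"dy":0,"dz":-35,"ax":0,"ay":0,"az":0},{"dx":30,"dy":-5,"dz":-10,"ax":0,"ay":0,"az":0},{"dx":35,"dy":-5,"dz":0,"ax":0,"ay":0,"az":0},{"dx":35,"dy":-5,"dz":0,"ax":0,"ay":0,"az":0},{"dx":35,"dy":-5,"dz":0,"ax":0,"ay":0,"az":0},{"dx":35,"dy":-5,"dz":0,"ax":0,"ay":0,"az":0},{"dx":35,"dy":-5,"dz":0,"ax":0,"ay":0,"az":0},{"dx":35,"dy":-5,"dz":0,"ax":0,"ay":0,"az":0},{"dx":35,"dy":-5,"dz":0,"ax":0,"ay":0,"az":0},{"dx":35,"dy":-5,"dz":0,"ax":0,"ay":0,"az":0},{"dx":35,"dy":-5,"dz":0,"ax":0,"ay":0,"az":0},{"dx":35,"dy":-5,"dz":0,"ax":0,"ay":0,"az":0},{"dx":0,"dy":0,"dz":0,"ax":0,"ay":0,"az":0},{"dx":0,"dy":0,"dz":0,"ax":0,"ay":0,"az":0}]' 0.6
python3 - <<'E'
from h import *
t=cam("top"); s=cam("side")
for n,lo,hi,b,bs,z in(("mount",(0,0,185),(180,25,255),(270,200,302,234),(270,178,302,202),.015),
 ("clips",(0,0,60),(180,52,235),(262,172,294,201),(295,160,335,188),.027),("stampfoot",(0,120,50),(7,255,200),(303,180,330,202),(305,190,335,216),.017),("knob",(0,120,50),(7,255,200),(303,180,330,202),(313,180,332,193),.067)):
  for c,bb in((t,b),(s,bs)):
    print(n,rect(c,mask(c,lo,hi,bb),z))
o=np.zeros((560,800,3),np.uint8)
i0=cv2.imread('pics/top0.png')[:,:,::-1]; j0=cv2.imread('pics/side0.png')[:,:,::-1]
o[:280,:400]=cv2.resize(i0[160:230,250:350],(400,280),interpolation=2);o[:280,400:]=cv2.resize(t['img'][160:230,250:350],(400,280),interpolation=2)
o[280:,:400]=cv2.resize(j0[155:239,250:370],(400,280),interpolation=2);o[280:,400:]=cv2.resize(s['img'][155:239,250:370],(400,280),interpolation=2)
cv2.imwrite('pics/cmp.png',o[:,:,::-1])
E
```

```text
time: 38.43
tool_pos: [0.5605, -0.0257, 0.2261]
tcp_rot: [-1.971, -2.444, 0.001]
wrist_force: [-3.5, 0.2, 6.6]
width: 0.279
grip_force: 40.5
time: 40.1
tool_pos: [0.4257, 0.3354, 0.325]
tcp_rot: [1.968, 2.449, -0.0]
wrist_force: [0.5, -0.2, 0.1]
width: 0.599
grip_force: 0.0
mount [491.4  57.2  64.8  65.4  11.9]
mount [488.5  54.2  66.2  71.7  11.9]
clips [582.3  81.9  45.5  62.6  11.9]
clips [575.2  60.4  44.   63.2  11.5]
stampfoot [559.5 -25.5  21.7  45.   11.9]
stampfoot [557.5 -15.4  85.4  31.4  82. ]
knob [555.7 -25.3  21.   43.5  11.9]
knob [555.6 -25.3  38.   17.9  60.9]
```

View pics/cmp.png

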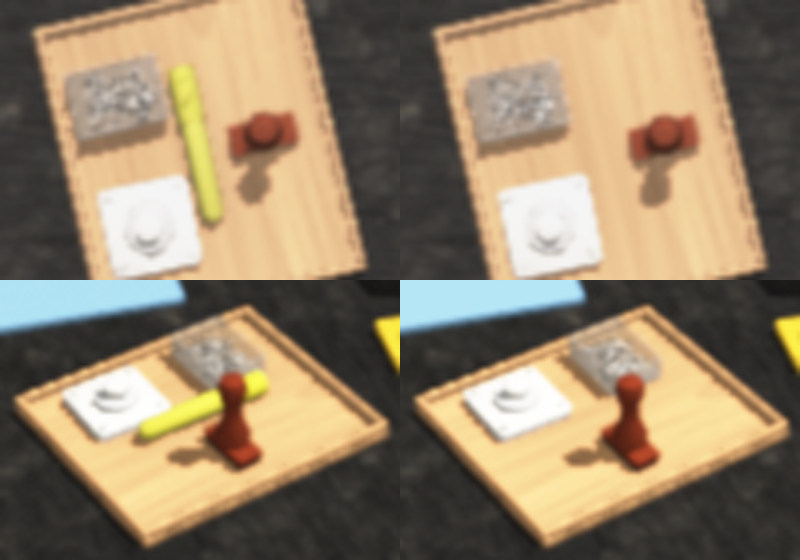

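The pictures show all three upright in their places. The clips and the stamp sit about 3 mm back along the tray's x, and there is plenty of time, so I'll nudge both forward.

```bash
python3 -m jog '[{"dx":-30,"dy":11,"dz":0,"ax":0,"ay":0,"az":0},{"dx":-35,"dy":13,"dz":0,"ax":0,"ay":0,"az":0},{"dx":-35,"dy":13,"dz":0,"ax":0,"ay":0,"az":0},{"dx":-35,"dy":13,"dz":0,"ax":0,"ay":0,"az":0},{"dx":-35,"dy":13,"dz":0,"ax":0,"ay":0,"az":0},{"dx":-35,"dy":13,"dz":0,"ax":0,"ay":0,"az":0},{"dx":-35,"dy":13,"dz":0,"ax":0,"ay":0,"az":0},{"dx":-30,"dy":11,"dz":20,"ax":0,"ay":0,"az":0},{"dx":-10,"dy":4,"dz":30,"ax":0,"ay":0,"az":0},{"dx":0,"dy":0,"dz":30,"ax":0,"ay":0,"az":0},{"dx":0,"dy":0,"dz":20,"ax":0,"ay":0,"az":0},{"dx":0,"dy":0,"dz":0,"ax":0,"ay":0,"az":0},{"dx":0,"dy":0,"dz":0,"ax":0,"ay":0,"az":0},{"dx":0,"dy":0,"dz":0,"ax":0,"ay":0,"az":0}]' 0.8
python3 -c "
from h import *
plan(584.6,83.5,186,12.2)"
```

```text
time: 41.37
tool_pos: [0.588, 0.0814, 0.2265]
tcp_rot: [1.973, 2.443, 0.002]
wrist_force: [-0.3, -0.1, 0.6]
width: 0.8
grip_force: 0.0
t 41.4 pos [588.   81.4 226.5] phi 12.2 tilt [0.002 0.   ] | az -0.0 then dx 2.8 dy -2.9 dz 40.5
```

```bash
python3 -m jog '[{"dx":2.8,"dy":-2.9,"dz":12,"ax":0,"ay":0,"az":0},{"dx":0,"dy":0,"dz":16,"ax":0,"ay":0,"az":0},{"dx":0,"dy":0,"dz":12,"ax":0,"ay":0,"az":0},{"dx":0,"dy":0,"dz":0,"ax":0,"ay":0,"az":0},{"dx":0,"dy":0,"dz":0,"ax":0,"ay":0,"az":0},{"dx":0,"dy":0,"dz":0,"ax":0,"ay":0,"az":0}]'
python3 -m jog '[{"dx":0,"dy":0,"dz":0,"ax":0,"ay":0,"az":0},{"dx":0,"dy":0,"dz":0,"ax":0,"ay":0,"az":0},{"dx":0,"dy":0,"dz":0,"ax":0,"ay":0,"az":0},{"dx":0,"dy":0,"dz":0,"ax":0,"ay":0,"az":0},{"dx":0,"dy":0,"dz":0,"ax":0,"ay":0,"az":0},{"dx":0,"dy":0,"dz":0,"ax":0,"ay":0,"az":0},{"dx":0,"dy":0,"dz":-6,"ax":0,"ay":0,"az":0},{"dx":0,"dy":0,"dz":0,"ax":0,"ay":0,"az":0},{"dx":0,"dy":0,"dz":0,"ax":0,"ay":0,"az":0},{"dx":0,"dy":0,"dz":0,"ax":0,"ay":0,"az":0}]' 0 25
python3 -c "
from h import *
plan(587.5,85,186,12.2)"
```

```text
time: 41.87
tool_pos: [0.5843, 0.0846, 0.1858]
tcp_rot: [1.971, 2.445, 0.001]
wrist_force: [1.0, -0.5, 1.3]
width: 0.803
grip_force: 0.0
time: 42.7
tool_pos: [0.5836, 0.0843, 0.1908]
tcp_rot: [-1.972, -2.445, 0.001]
wrist_force: [-0.7, -0.4, -0.1]
width: 0.579
grip_force: 27.0
t 42.7 pos [583.6  84.3 190.8] phi 12.2 tilt [-0.001 -0.   ] | az 0.0 then dx -0.1 dy 4.0 dz 4.8
```

```bash
python3 -m jog '[{"dx":0.9,"dy":3,"dz":0,"ax":0,"ay":0,"az":0},{"dx":0,"dy":0,"dz":3,"ax":0,"ay":0,"az":0},{"dx":0,"dy":0,"dz":1.5,"ax":0,"ay":0,"az":0},{"dx":0,"dy":0,"dz":0.7,"ax":0,"ay":0,"az":0},{"dx":0,"dy":0,"dz":0,"ax":0,"ay":0,"az":0},{"dx":0,"dy":0,"dz":0,"ax":0,"ay":0,"az":0}]'
python3 -m jog '[{"dx":0,"dy":0,"dz":0,"ax":0,"ay":0,"az":0},{"dx":0,"dy":0,"dz":0,"ax":0,"ay":0,"az":0},{"dx":0,"dy":0,"dz":0,"ax":0,"ay":0,"az":0},{"dx":0,"dy":0,"dz":0,"ax":0,"ay":0,"az":0},{"dx":0,"dy":0,"dz":-20,"ax":0,"ay":0,"az":0},{"dx":0,"dy":0,"dz":-35,"ax":0,"ay":0,"az":0},{"dx":0,"dy":0,"dz":-35,"ax":0,"ay":0,"az":0},{"dx":0,"dy":0,"dz":-25,"ax":0,"ay":0,"az":0},{"dx":0,"dy":0,"dz":0,"ax":0,"ay":0,"az":0},{"dx":0,"dy":0,"dz":0,"ax":0,"ay":0,"az":0}]' 0.78
python3 -c "
from h import *
plan(560,-25.5,310,12.2)"
```

```text
time: 43.2
tool_pos: [0.5868, 0.0859, 0.1864]
tcp_rot: [-1.972, -2.445, 0.0]
wrist_force: [-2.5, -0.1, 4.7]
width: 0.577
grip_force: 27.5
time: 44.03
tool_pos: [0.5877, 0.086, 0.3034]
tcp_rot: [1.97, 2.443, 0.005]
wrist_force: [-0.8, 0.5, -0.4]
width: 0.777
grip_force: 0.0
t 44.0 pos [587.7  86.  303.4] phi 12.2 tilt [0.005 0.   ] | az 0.0 then dx -103.1 dy -50.6 dz -6.6
```

Now the stamp.

```bash
python3 -m jog '[{"dx":-25,"dy":-12,"dz":0,"ax":0,"ay":0,"az":0},{"dx":-30,"dy":-15,"dz":0,"ax":0,"ay":0,"az":0},{"dx":-30,"dy":-14,"dz":0,"ax":0,"ay":0,"az":0},{"dx":-18,"dy":-9,"dz":0,"ax":0,"ay":0,"az":0},{"dx":0,"dy":0,"dz":20,"ax":0,"ay":0,"az":0},{"dx":0,"dy":0,"dz":0,"ax":0,"ay":0,"az":0},{"dx":0,"dy":0,"dz":0,"ax":0,"ay":0,"az":0},{"dx":0,"dy":0,"dz":0,"ax":0,"ay":0,"az":0}]' 0.6
python3 -c "
from h import *
plan(560.2,-25.5,225.5,12.2)"
```

```text
time: 44.7
tool_pos: [0.5592, -0.025, 0.2799]
tcp_rot: [-1.97, -2.444, 0.002]
wrist_force: [0.7, 0.3, -0.6]
width: 0.602
grip_force: 0.0
t 44.7 pos [559.2 -25.  279.9] phi 12.2 tilt [-0.003  0.   ] | az 0.0 then dx -0.7 dy 0.8 dz 54.4
```

```bash
python3 -m jog '[{"dx":-0.7,"dy":0.8,"dz":15,"ax":0,"ay":0,"az":0},{"dx":0,"dy":0,"dz":20,"ax":0,"ay":0,"az":0},{"dx":0,"dy":0,"dz":14,"ax":0,"ay":0,"az":0},{"dx":0,"dy":0,"dz":5,"ax":0,"ay":0,"az":0},{"dx":0,"dy":0,"dz":0,"ax":0,"ay":0,"az":0},{"dx":0,"dy":0,"dz":0,"ax":0,"ay":0,"az":0},{"dx":0,"dy":0,"dz":0,"ax":0,"ay":0,"az":0}]'
python3 -m jog '[{"dx":0,"dy":0,"dz":0,"ax":0,"ay":0,"az":0},{"dx":0,"dy":0,"dz":0,"ax":0,"ay":0,"az":0},{"dx":0,"dy":0,"dz":0,"ax":0,"ay":0,"az":0},{"dx":0,"dy":0,"dz":0,"ax":0,"ay":0,"az":0},{"dx":0,"dy":0,"dz":0,"ax":0,"ay":0,"az":0},{"dx":0,"dy":0,"dz":0,"ax":0,"ay":0,"az":0},{"dx":0,"dy":0,"dz":0,"ax":0,"ay":0,"az":0},{"dx":0,"dy":0,"dz":-6,"ax":0,"ay":0,"az":0},{"dx":0,"dy":2.6,"dz":0,"ax":0,"ay":0,"az":0},{"dx":0,"dy":0,"dz":0,"ax":0,"ay":0,"az":0},{"dx":0,"dy":0,"dz":0,"ax":0,"ay":0,"az":0},{"dx":0,"dy":0,"dz":3,"ax":0,"ay":0,"az":0},{"dx":0,"dy":0,"dz":2,"ax":0,"ay":0,"az":0},{"dx":0,"dy":0,"dz":1,"ax":0,"ay":0,"az":0},{"dx":0,"dy":0,"dz":0,"ax":0,"ay":0,"az":0},{"dx":0,"dy":0,"dz":0,"ax":0,"ay":0,"az":0}]' 0 40
python3 -m jog '[{"dx":0,"dy":0,"dz":0,"ax":0,"ay":0,"az":0},{"dx":0,"dy":0,"dz":0,"ax":0,"ay":0,"az":0},{"dx":0,"dy":0,"dz":0,"ax":0,"ay":0,"az":0},{"dx":0,"dy":0,"dz":0,"ax":0,"ay":0,"az":0},{"dx":0,"dy":0,"dz":-20,"ax":0,"ay":0,"az":0},{"dx":0,"dy":0,"dz":-35,"ax":0,"ay":0,"az":0},{"dx":0,"dy":0,"dz":-35,"ax":0,"ay":0,"az":0},{"dx":30,"dy":-5,"dz":-10,"ax":0,"ay":0,"az":0},{"dx":35,"dy":-5,"dz":0,"ax":0,"ay":0,"az":0},{"dx":35,"dy":-5,"dz":0,"ax":0,"ay":0,"az":0},{"dx":35,"dy":-5,"dz":0,"ax":0,"ay":0,"az":0},{"dx":35,"dy":-5,"dz":0,"ax":0,"ay":0,"az":0},{"dx":35,"dy":-5,"dz":0,"ax":0,"ay":0,"az":0},{"dx":35,"dy":-5,"dz":0,"ax":0,"ay":0,"az":0},{"dx":35,"dy":-5,"dz":0,"ax":0,"ay":0,"az":0},{"dx":35,"dy":-5,"dz":0,"ax":0,"ay":0,"az":0},{"dx":35,"dy":-5,"dz":0,"ax":0,"ay":0,"az":0},{"dx":35,"dy":-5,"dz":0,"ax":0,"ay":0,"az":0},{"dx":0,"dy":0,"dz":0,"ax":0,"ay":0,"az":0},{"dx":0,"dy":0,"dz":0,"ax":0,"ay":0,"az":0}]' 0.6
python3 - <<'E'
from h import *
t=cam("top"); s=cam("side")
for n,lo,hi,b,bs,z in(("mount",(0,0,185),(180,25,255),(270,200,302,234),(270,178,302,202),.015),
 ("clips",(0,0,60),(180,52,235),(262,172,294,201),(295,160,335,188),.027),("stampfoot",(0,120,50),(7,255,200),(303,180,330,202),(305,190,335,216),.017),("knob",(0,120,50),(7,255,200),(303,180,330,202),(313,180,332,193),.067)):
  for c,bb in((t,b),(s,bs)):
    print(n,rect(c,mask(c,lo,hi,bb),z))
print(rect(t,mask(t,(24,90,90),(36,255,255),(390,190,440,252)),.02))
cv2.imwrite('pics/fin.png',cv2.resize(s['img'][110:350,200:450],(625,600),interpolation=2)[:,:,::-1])
E
```

```text
time: 45.28
tool_pos: [0.5614, -0.0256, 0.2282]
tcp_rot: [1.971, 2.445, 0.002]
wrist_force: [0.7, 0.2, 1.0]
width: 0.598
grip_force: 0.0
time: 46.62
tool_pos: [0.5633, -0.0254, 0.2282]
tcp_rot: [1.972, 2.445, -0.0]
wrist_force: [-2.6, -0.2, 10.1]
width: 0.278
grip_force: 40.6
time: 48.28
tool_pos: [0.428, 0.3359, 0.3266]
tcp_rot: [1.968, 2.449, -0.001]
wrist_force: [-0.0, 0.2, -0.2]
width: 0.601
grip_force: 0.0
mount [491.4  57.2  64.8  65.4  11.9]
mount [488.5  54.2  66.2  71.7  11.9]
clips [584.7  83.   45.   62.7  12. ]
clips [577.3  62.   44.2  63.8  11.5]
stampfoot [561.1 -24.5  22.5  45.6  14.6]
stampfoot [559.2 -15.2  84.9  31.4  80.5]
knob [557.3 -24.4  21.7  44.   14.6]
knob [558.2 -26.3  37.7  15.5  69.6]
[ 483.3 -324.2   14.9  112.9   89.8]
```

View pics/fin.png

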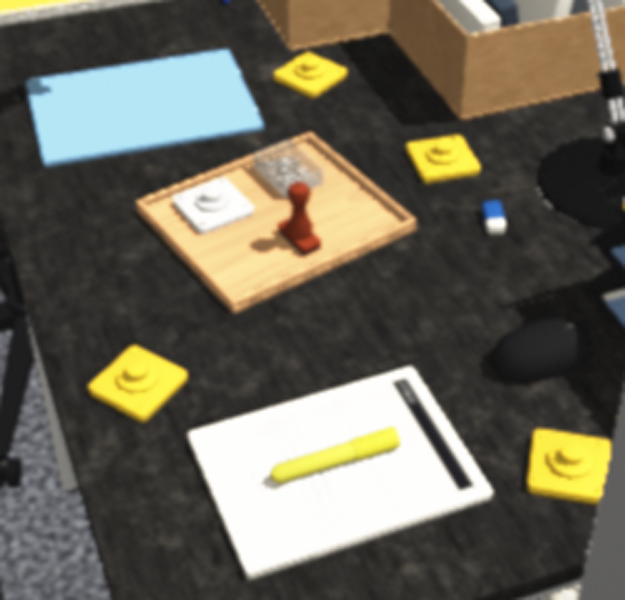

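The final view shows the tray things upright and within about 1 mm of where they stood. The highlighter is in the middle of the pad, and the mouse, eraser and look-alikes are untouched. Handing in.

```bash
python3 -c "
from workcell import bot
print(bot.finish_job())"
```

```text
the job is handed in; nothing more can be done
None
```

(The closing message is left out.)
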